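Put the grinding kit away in its rack

ROBOT

A 7-joint arm with a two-finger parallel gripper is mounted at the origin on the work surface. World frame = base frame: x ahead of the robot, y to its left, z up, the work surface at z = 0. Lengths are in m, angles in rad, forces in N, time in s.
With the tool pointing down it reaches from about 0.4 to 0.875 m from the base axis. Payload 19.3 kg.
Tool frame: the origin (TCP) lies midway between the tips of the shut fingers; the grasp point (between the pads) lies 19 mm behind it; z points along the fingers, y is the direction in which the jaws open and shut (so a half turn about z gives the same grasp; the last joint's range is limited). The gripper opens to 85 mm and grips with 20 to 120 N. Pads are 22 mm wide; open, the fingers measure 114 mm over their backs; the gripper's body (76 mm by 85 mm) begins 54 mm behind the grasp point. The pads swing forward as they close: fully open they stand 13 mm farther back than shut.
Start: joints at [-1.398, 0.521, -0.036, 1.599, 0.021, 1.021, -0.113], TCP at [0.15, 0.607, 0.207] pointing down, gripper open.
Joint ranges: [-2.91, 2.91], [-0.3, 2.13], [-1.5, 1.42], [0.17, 2.43], [-1.26, 4.41], [0.16, 1.93], [-2.52, 2.52]. Speed limits (rad/s): [1.89, 1.89, 2.39, 2.39, 3.01, 3.01, 3.01].

INTERFACE

Orientations are given as [roll, pitch, yaw] about the fixed x, y, z axes, in that order (R = Rz(yaw) Ry(pitch) Rx(roll)).
In Python, from workcell import telemetry, cams, workorder gives the robot as it stands. The module is installed in compiled form; this text tells all that it offers.
- The arm moves only by the tool apply_moves, never from a script. Its argument "steps" is a list of rows, each a list of 4 numbers: the shift along the tool's x, y, z in cm, then the turn about the tool's z in rad. A call has exactly 10 rows; each row is the pose to reach, as a shift and turn from the pose commanded when the call began, along the tool's axes at that moment; what a row does not reach only later rows make up. A row lasts 1/12 s, in which the tool goes at most 41.7 mm and 7.16 degrees, less where a joint would pass 70% of its speed; a pose out of reach is approached as far as the arm can. A call with a gripper value outside its range is refused whole. "claw" is the closure, from 0 (fully open) to 1 (shut), set as the call begins (left out, the last holds). The fingers move at their own pace and stop on an object; "force" is the grip in N (left out, the last holds). Time passes only in rows, so rows that repeat a pose let the fingers close, or fill a call up. It gives the time, the measured TCP pose, the force and the opening at its end, in the units of the state.
- telemetry.observe(): the state, without advancing time (a new reading comes with each control period).
- cams.grab_frame(name): name is "scene" or "side" or "wrist"; returns a dict with "color" (400x640x3 uint8, red, green, blue), "mtx" (3x3 intrinsics, pixels), "eye" and "orientation" of the camera in the world; the wrist camera has in their place "T_tool_cam" (4x4, takes a point from camera to tool coordinates, whose origin is the TCP and whose axes are the flange's). Camera axes: x right, y down, z forward; pixel columns grow to the right and rows downward; lengths in m; the calibration is good to about 2 mm. A picture is of the moment at which its call begins: read the wrist's pose just before it. There is no depth.
- workorder.job_done(): hands the job in, once; it reports no verdict.
Trained networks look in the newest picture that a camera, given by its name, has taken for a name from the list of things; names that differ only in an ending like _2 or _b are one class to them, and where a whole thing is asked for, a point or a joint stands for the part that bears it (a point fixed in the world has none). Each returns a list of dicts, best first, with "score" (0 to 1); they miss things now and then, are a little off and sometimes report something else, mostly with a low value. They report only what shows in the picture. A call takes as long as a camera call. They do not tell look-alikes from the thing itself.
- cams.find_in(camera, name): "box" ([left, top, width, height] in pixels, round what is visible of it).
- cams.pinpoint(camera, name): "uv" ([column, row] in pixels: a listed point, or the origin of a listed thing).
The state is a dict: "clock": time; "qpos": joint angles; "qd": joint speeds; "joint_efforts": joint torques, N m; "position": TCP position; "tool_rot": TCP orientation; "force": force on the tool from outside, world axes, zero at the start; "moment": the same for the moment, N m; "grip_width": finger opening in m.
Only numpy, scipy, OpenCV 4.12 (cv2) and the standard library are available. Lean on these libraries where they do the work, as an engineer would, in place of code of your own. Each camera call takes 0.05 s, during which the arm holds its last target. There are 200 camera calls.

TASK

The grinding class is over: put the kit away in its wooden rack. Rest every stone roller there is in its own pair of wide V-notches, level and centred across both rails; lay the square dressing stone in the open trough and push it with the push stick through the covered sleeve until you feel it fully home against the stop; when that is done, lay the push stick level in its narrow pair of notches, centred too. Leave the bowl, cup and jar alone.

Things in the scene. Friction and masses are not known exactly. Their poses are not given: they have to be found in the camera images.
- rack: Wooden rack fixed on the table; origin on the table midway between its two rails. Base 6 mm thick, x -158 to +64, y -150 to +140 mm. Rails run along its y at x = -50 and +50 mm, 16 mm thick, tops 50 mm above the table, with facing 90 degree V-notches: three wide pairs (y -112, -36, +40 mm) and one narrow pair (y +102). Along x = -128 mm, on the robot's side, runs a channel along y (trough, then sleeve).
- notch1 (a point): Wide notch pair 1 of the rack (26 mm deep, 52 mm wide at the top), for one roller: where the centre of a seated roller comes to lie, 55 mm above the table, midway between the rails; its axes are those of the rack (a seated roller lies along x).
- notch2 (a point): Wide notch pair 2 of the rack (26 mm deep, 52 mm wide at the top), for one roller: where the centre of a seated roller comes to lie, 55 mm above the table, midway between the rails; its axes are those of the rack (a seated roller lies along x).
- notch3 (a point): Wide notch pair 3 of the rack (26 mm deep, 52 mm wide at the top), for one roller: where the centre of a seated roller comes to lie, 55 mm above the table, midway between the rails; its axes are those of the rack (a seated roller lies along x).
- stick_notch (a point): Narrow notch pair of the rack (14 mm deep, 28 mm wide at the top): where the centre of the seated push stick comes to lie, 50 mm above the table, midway between the rails; axes of the rack (the seated stick lies along x).
- trough (a point): Centre of the open-topped trough (rack y +140 to -5 mm; 32 mm wide inside, floor 6 mm above the table, side walls only up to 15 mm above the table with flared tops, +y end open): where the centre of the dressing stone is when it lies mid-trough, 20 mm above the table; axes of the rack (the stone lies along y).
- mouth (a point): Centre of the sleeve's mouth, where the trough ends and the covered sleeve begins; 20 mm above the table, axes of the rack. The sleeve goes on from here towards -y in line with the trough: 32 mm wide and 38 mm high inside (6 to 44 mm above the table), roof top 52 mm above the table, closed by an end stop 135 mm in.
- home (a point): Where the centre of the dressing stone is when it is fully home against the end stop inside the sleeve, 80 mm past the mouth, so that its rear end is 25 mm inside the sleeve; axes of the rack.
- roller1: Dark stone grinding roller, an eight-sided bar 150 mm long and 44 mm across its flats, 0.45 to 0.8 kg, lying on the table on a flat at the start; origin at its centre, x along its length. Two or three of these rollers are there; the absent one has no pose. All are alike.
- roller2: Dark stone grinding roller, an eight-sided bar 150 mm long and 44 mm across its flats, 0.45 to 0.8 kg, lying on the table on a flat at the start; origin at its centre, x along its length. Two or three of these rollers are there; the absent one has no pose. All are alike.
- roller3: Dark stone grinding roller, an eight-sided bar 150 mm long and 44 mm across its flats, 0.45 to 0.8 kg, lying on the table on a flat at the start; origin at its centre, x along its length. Two or three of these rollers are there; the absent one has no pose. All are alike.
- stick: Push stick: plain light wooden eight-sided stick, 190 mm long, 20 mm across its flats, 60 g, lying on the table at the start; origin at its centre, x along its length, both ends alike and blunt.
- block: Dressing stone: grey square-section stone bar, 110 by 28 by 28 mm, 0.13 to 0.27 kg, lying on the table at the start; origin at its centre, x along its length.
- bowl: Clay bowl, 130 mm wide and 55 mm high, loose, not part of the job; origin under its centre.
- cup: White cup, 84 mm wide and 100 mm high, loose, not part of the job; origin under its centre.
- jar: Amber glass jar, 72 mm wide and 100 mm high, loose, not part of the job; origin under its centre.
Not all that is in view belongs to the job. There is more than one size of the stick; the job needs the larger. What is shaped like the roller1 but turquoise is not meant.

How it is judged:
On the way, in this order (a step that is already met when the one before it is completed fails the run):
1. the dressing stone lies in the rack's open trough, in line with it, not yet home (x of block in the frame of trough between -0.005 and 0.005 m and z of block in the frame of trough between -0.005 and 0.005 m and y of block in the frame of trough between -0.04 and 0.04 m and angle between the x axis of block and the y axis of rack, either way round below 0.1 rad), for 0.2 s.
2. the dressing stone is fully home against the end stop of the sleeve, pressed there by the push stick (y of block in the frame of home between -0.006 and 0.006 m and x of block in the frame of home between -0.006 and 0.006 m and z of block in the frame of home between -0.006 and 0.006 m and contact force between stick and block above 0.4 N), for 0.1 s.
At the end, for the whole second after the job is handed in: Every roller present rests level (within 0.05 rad) in a pair of wide notches, its centre within 6 mm of the seat across and in height and within 20 mm lengthwise; the dressing stone is within 6 mm of fully home; the push stick rests level in the narrow notches (6 mm, 30 mm lengthwise); all at rest (((x of roller1 in the frame of notch1 between -0.02 and 0.02 m and y of roller1 in the frame of notch1 between -0.006 and 0.006 m and z of roller1 in the frame of notch1 between -0.006 and 0.006 m and angle between the x axis of roller1 and the x axis of rack, either way round below 0.06 rad and angle between roller1's own x axis and vertical between 1.5208 and 1.6208 rad) or (x of roller1 in the frame of notch2 between -0.02 and 0.02 m and y of roller1 in the frame of notch2 between -0.006 and 0.006 m and z of roller1 in the frame of notch2 between -0.006 and 0.006 m and angle between the x axis of roller1 and the x axis of rack, either way round below 0.06 rad and angle between roller1's own x axis and vertical between 1.5208 and 1.6208 rad) or (x of roller1 in the frame of notch3 between -0.02 and 0.02 m and y of roller1 in the frame of notch3 between -0.006 and 0.006 m and z of roller1 in the frame of notch3 between -0.006 and 0.006 m and angle between the x axis of roller1 and the x axis of rack, either way round below 0.06 rad and angle between roller1's own x axis and vertical between 1.5208 and 1.6208 rad)) and linear speed of each of roller1, roller2, roller3, stick below 0.02 m/s and ((x of roller2 in the frame of notch1 between -0.02 and 0.02 m and y of roller2 in the frame of notch1 between -0.006 and 0.006 m and z of roller2 in the frame of notch1 between -0.006 and 0.006 m and angle between the x axis of roller2 and the x axis of rack, either way round below 0.06 rad and angle between roller2's own x axis and vertical between 1.5208 and 1.6208 rad) or (x of roller2 in the frame of notch2 between -0.02 and 0.02 m and y of roller2 in the frame of notch2 between -0.006 and 0.006 m and z of roller2 in the frame of notch2 between -0.006 and 0.006 m and angle between the x axis of roller2 and the x axis of rack, either way round below 0.06 rad and angle between roller2's own x axis and vertical between 1.5208 and 1.6208 rad) or (x of roller2 in the frame of notch3 between -0.02 and 0.02 m and y of roller2 in the frame of notch3 between -0.006 and 0.006 m and z of roller2 in the frame of notch3 between -0.006 and 0.006 m and angle between the x axis of roller2 and the x axis of rack, either way round below 0.06 rad and angle between roller2's own x axis and vertical between 1.5208 and 1.6208 rad)) and ((x of roller3 in the frame of notch1 between -0.02 and 0.02 m and y of roller3 in the frame of notch1 between -0.006 and 0.006 m and z of roller3 in the frame of notch1 between -0.006 and 0.006 m and angle between the x axis of roller3 and the x axis of rack, either way round below 0.06 rad and angle between roller3's own x axis and vertical between 1.5208 and 1.6208 rad) or (x of roller3 in the frame of notch2 between -0.02 and 0.02 m and y of roller3 in the frame of notch2 between -0.006 and 0.006 m and z of roller3 in the frame of notch2 between -0.006 and 0.006 m and angle between the x axis of roller3 and the x axis of rack, either way round below 0.06 rad and angle between roller3's own x axis and vertical between 1.5208 and 1.6208 rad) or (x of roller3 in the frame of notch3 between -0.02 and 0.02 m and y of roller3 in the frame of notch3 between -0.006 and 0.006 m and z of roller3 in the frame of notch3 between -0.006 and 0.006 m and angle between the x axis of roller3 and the x axis of rack, either way round below 0.06 rad and angle between roller3's own x axis and vertical between 1.5208 and 1.6208 rad)) and y of block in the frame of home between -0.006 and 0.006 m and x of block in the frame of home between -0.006 and 0.006 m and z of block in the frame of home between -0.006 and 0.006 m and x of stick in the frame of stick_notch between -0.03 and 0.03 m and y of stick in the frame of stick_notch between -0.006 and 0.006 m and z of stick in the frame of stick_notch between -0.006 and 0.006 m and angle between the x axis of stick and the x axis of rack, either way round below 0.06 rad and angle between stick's own x axis and vertical between 1.5208 and 1.6208 rad); the robot touches nothing.
It fails at once if the clay bowl is disturbed (moved more than 30 mm) (distance of bowl from where it was at the start of the episode above 0.03 m).
It fails at once if the white cup is disturbed (moved more than 30 mm) (distance of cup from where it was at the start of the episode above 0.03 m).
It fails at once if the glass jar is disturbed (moved more than 30 mm) (distance of jar from where it was at the start of the episode above 0.03 m).
Of roller1, roller2, roller3 only 2 to 3 are there at a start; the rules pass over those that are not, and their reading is None.
At some moment in a run one of roller1, roller2, roller3, block may be knocked a few centimetres aside while the robot is not near it.
Once in a run the grip may slacken for a moment while it holds something.
It also fails if it takes over 210 s, if anything falls off the work surface, if the arm or the gripper's body presses on something with over 40 N, if the wrist force passes 120 N, or if a joint passes its speed limit or range.

## Working session

There is one attempt and no reset: what is moved stays moved. The work goes in short steps, Python scripts to look and compute and a tool call to move; the robot and the scene stay as the last step left them, time stands still between calls to the robot, and variables do not carry over. Pictures are saved under pics/ and viewed, about 12 in all and at most 16, crops included, and the job is handed in when it is done.

Besides the shell and the picture viewer there is one more tool, called after "Emit:" in YAML: its name, and indented under it one key for each argument. apply_moves: Moves the arm, as the interface text tells. Its arguments: {"type":"object","properties":{"steps":{"type":"array"},"claw":{"type":"number"},"force":{"type":"number"}},"required":["steps"]}

```bash
mkdir -p pics; python3 - <<'E'
from workcell import telemetry, cams, workorder
import cv2
s=telemetry.observe();print({k:s[k] for k in('clock','position','tool_rot','force','grip_width')})
for c in('scene','side'):
    f=cams.grab_frame(c);cv2.imwrite(f'pics/{c}0.png',f['color'][:,:,::-1]);print(c,f['mtx'],f['eye'],f['orientation'])
    for n in('rack','roller1','stick','block','bowl','cup','jar'):
        print(n,[(d['score'].__round__(2),[round(x) for x in d['box']]) for d in cams.find_in(c,n)])
    for n in('rack','notch1','notch2','notch3','stick_notch','trough','mouth','home','roller1','stick','block','bowl','cup','jar'):
        print(n,[(d['score'].__round__(2),[round(x,1) for x in d['uv']]) for d in cams.pinpoint(c,n)])
print(telemetry.observe()['clock'])
E
```

```text
{'clock': 0.0, 'position': array([0.15021424, 0.60629917, 0.20671185]), 'tool_rot': array([-3.14043808e+00,  9.09414391e-05,  2.89876947e+00]), 'force': array([-0.34136903,  0.22960153,  0.10072092]), 'grip_width': 0.08540071363943666}
scene [[396.00057435   0.         318.74277888]
 [  0.         396.00057435 202.48914452]
 [  0.           0.           1.        ]] [ 1.40222233 -0.22022919  1.40046128] [-2.58922999 -0.00640857  1.35189091]
rack [(0.74, [286, 178, 83, 59]), (0.28, [253, 185, 24, 33])]
roller1 [(0.96, [213, 184, 12, 31]), (0.8, [156, 191, 39, 20]), (0.6, [238, 192, 10, 34]), (0.6, [254, 186, 23, 32]), (0.32, [285, 176, 84, 61])]
stick [(0.69, [406, 168, 25, 35]), (0.43, [284, 176, 82, 63]), (0.42, [430, 154, 18, 18])]
block [(0.65, [388, 166, 15, 22])]
bowl [(0.65, [266, 236, 36, 34])]
cup [(0.55, [397, 198, 27, 29])]
jar [(0.64, [341, 232, 19, 26])]
rack [(0.75, [330.9, 216.3])]
notch1 [(0.85, [338.6, 208.2]), (0.85, [322.5, 211.4]), (0.79, [304.6, 213.1])]
notch2 [(0.85, [338.6, 208.2]), (0.85, [322.5, 211.4]), (0.79, [304.6, 213.1])]
notch3 [(0.85, [338.6, 208.2]),
[... 1273 characters left out ...]
15.9]), (0.74, [317.5, 199.3]), (0.61, [319.6, 188.8])]
notch2 [(0.76, [318.8, 215.9]), (0.74, [317.5, 199.3]), (0.61, [319.6, 188.8])]
notch3 [(0.76, [318.8, 215.9]), (0.74, [317.5, 199.3]), (0.61, [319.6, 188.8])]
stick_notch [(0.56, [319.2, 226.7])]
trough [(0.63, [358.0, 229.9])]
mouth [(0.72, [354.5, 212.3])]
home [(0.96, [349.7, 197.9]), (0.62, [337.1, 314.3])]
roller1 [(0.82, [346.0, 175.5]), (0.76, [358.7, 133.2]), (0.73, [343.1, 165.3]), (0.53, [355.5, 150.9])]
stick [(0.77, [371.3, 359.1]), (0.66, [336.0, 317.0]), (0.34, [319.3, 216.9])]
block [(0.75, [357.8, 289.9]), (0.28, [344.6, 175.2])]
bowl [(0.94, [286.3, 184.4])]
cup [(0.71, [287.9, 285.3])]
jar [(0.57, [277.2, 220.4])]
2.2
```

```bash
cat > h.py <<'E'
import numpy as np,cv2
from scipy.spatial.transform import Rotation as R
from workcell import telemetry,cams,workorder
def cam(f,st=None):
    if 'eye' in f: return np.array(f['mtx']),R.from_euler('xyz',f['orientation']).as_matrix(),np.array(f['eye'])
    T=np.array(f['T_tool_cam']);Rt=R.from_euler('xyz',st['tool_rot']).as_matrix()
    return np.array(f['mtx']),Rt@T[:3,:3],Rt@T[:3,3]+st['position']
def ray(uv,c):
    K,Rm,e=c;d=Rm@np.linalg.solve(K,[uv[0],uv[1],1]);return d
def at(uv,c,z):
    d=ray(uv,c);return c[2]+d*(z-c[2][2])/d[2]
def proj(P,c):
    K,Rm,e=c;q=(np.atleast_2d(P)-e)@Rm;p=q@K.T;return p[:,:2]/p[:,2:]
def shot(name,camera='wrist'):
    st=telemetry.observe();f=cams.grab_frame(camera);cv2.imwrite('pics/'+name+'.png',f['color'][:,:,::-1]);return f,cam(f,st),st
E
python3 - <<'E'
from h import *
a=cv2.imread('pics/scene0.png');b=cv2.imread('pics/side0.png')
a=cv2.resize(a[140:290,140:460],(800,375),interpolation=3);b=cv2.resize(b[110:390,240:420],(0,0),fx=2.1,fy=2.1,interpolation=3)
cv2.imwrite('pics/a.png',a);cv2.imwrite('pics/b.png',b)
fa=cam(cams.grab_frame('scene'));fb=cam(cams.grab_frame('side'))
for n,uv,z in[('n',(338.6,208.2),.055),('n',(322.5,211.4),.055),('n',(304.6,213.1),.055),('sn',(354.9,202.3),.05),('trough',(333.6,182.9),.02),('mouth',(320.9,185.3),.02),('home',(302.8,192.1),.02),('rack',(330.9,216.3),0),('r',(171.9,199.6),.022),('r',(243.3,206.2),.022),('r',(264.8,202.7),.022),('r',(218.7,200),.022),('st',(439.2,161.2),.01),('st',(418.9,184.2),.01),('block',(396.1,175.2),.014),('bowl',(282.6,257.5),0),('cup',(408.2,217.9),0),('jar',(348.1,252),0)]: print('scene',n,at(uv,fa,z).round(3))
for n,uv,z in[('n',(318.8,215.9),.055),('n',(317.5,199.3),.055),('n',(319.6,188.8),.055),('sn',(319.2,226.7),.05),('tr',(358,229.9),.02),('mouth',(354.5,212.3),.02),('home',(349.7,197.9),.02),('rack',(321,219.5),0),('r',(346,175.5),.022),('r',(358.7,133.2),.022),('r',(343.1,165.3),.022),('r',(355.5,150.9),.022),('st',(371.3,359.1),.01),('st',(336,317),.01),('block',(357.8,289.9),.014),('bowl',(286.3,184.4),0),('cup',(287.9,285.3),0),('jar',(277.2,220.4),0)]: print('side',n,at(uv,fb,z).round(3))
E
```

```text
scene n [0.637 0.039 0.055]
scene n [ 0.638 -0.026  0.055]
scene n [ 0.63  -0.097  0.055]
scene sn [0.622 0.111 0.05 ]
scene trough [0.492 0.056 0.02 ]
scene mouth [0.493 0.001 0.02 ]
scene home [ 0.51  -0.081  0.02 ]
scene rack [0.637 0.01  0.   ]
scene r [ 0.433 -0.612  0.022]
scene r [ 0.527 -0.33   0.022]
scene r [ 0.529 -0.243  0.022]
scene r [ 0.476 -0.425  0.022]
scene st [0.472 0.541 0.01 ]
scene st [0.569 0.411 0.01 ]
scene block [0.506 0.329 0.014]
scene bowl [ 0.773 -0.213  0.   ]
scene cup [0.711 0.315 0.   ]
scene jar [0.805 0.038 0.   ]
side n [0.628 0.05  0.055]
side n [ 0.636 -0.041  0.055]
side n [ 0.63  -0.104  0.055]
side sn [0.625 0.099 0.05 ]
side tr [0.486 0.081 0.02 ]
side mouth [ 0.495 -0.012  0.02 ]
side home [ 0.511 -0.094  0.02 ]
side rack [0.621 0.011 0.   ]
side r [ 0.522 -0.237  0.022]
side r [ 0.452 -0.584  0.022]
side r [ 0.533 -0.311  0.022]
side r [ 0.474 -0.426  0.022]
side st [0.472 0.548 0.01 ]
side st [0.565 0.427 0.01 ]
side block [0.498 0.333 0.014]
side bowl [ 0.772 -0.195 -0.   ]
side cup [0.716 0.314 0.   ]
side jar [0.785 0.022 0.   ]
```

View pics/a.png

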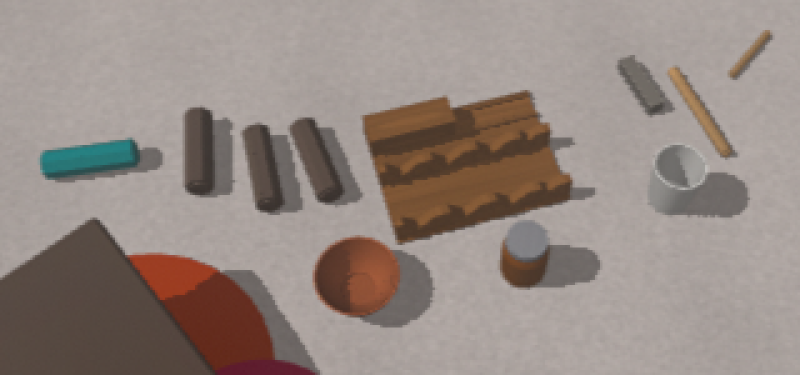

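View pics/b.png

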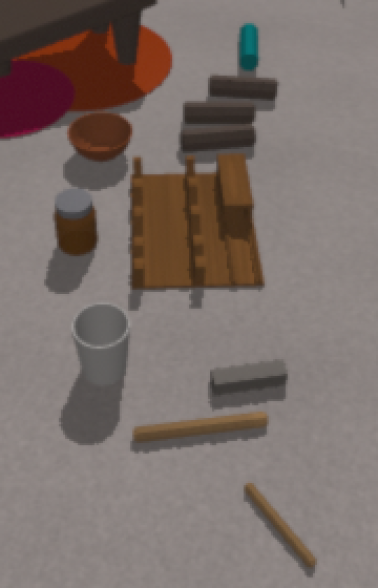

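```bash
cat >> h.py <<'E'
def rel(tgt,yaw,base=None):
    """tool-frame row (cm, rad) from commanded/measured pose to a tool-down target"""
    s=telemetry.observe();p,r=(s['position'],s['tool_rot']) if base is None else (np.array(base[:3]),[np.pi,0,base[3]])
    M=R.from_euler('xyz',r).as_matrix();M0=R.from_euler('xyz',[np.pi,0,r[2]]).as_matrix()
    d=M0.T@(np.array(tgt)-p)*100;t=(r[2]-yaw+np.pi/2)%np.pi-np.pi/2
    return d.round(2),round(t,3)
E
python3 - <<'E'
from h import *
f,c,st=shot('w0');print(np.array(f['T_tool_cam']).round(3),f['mtx'][0])
print(st['clock'],rel([.45,.36,.36],2.899), rel([.45,.36,.36],np.pi/2))
E
```

```text
[[ 0.001 -0.956 -0.294  0.075]
 [ 1.     0.001 -0.     0.001]
 [ 0.    -0.294  0.956 -0.166]
 [ 0.     0.     0.     1.   ]] [358.87473459   0.         317.64375446]
2.3 (array([-35.02, -16.73, -15.27]), np.float64(-0.0)) (array([-35.02, -16.73, -15.27]), np.float64(1.328))
```

Emit:
apply_moves:
  steps:
    - [-3,-2.4,-2,0]
    - [-6,-4.8,-4,0]
    - [-9,-7.2,-6,0]
    - [-12,-9.6,-8,0]
    - [-15,-12,-9.5,0]
    - [-18,-14.5,-11,0]
    - [-21,-17,-12,0]
    - [-24,-19.4,-13,0]
    - [-27,-21.8,-14,0]
    - [-30,-24.2,-15,0]
  claw: 0
  force: 60

```text
clock: 3.18
position: [0.3842, 0.2977, 0.3582]
tool_rot: [3.141, 0.0, 2.899]
force: [0.3, 1.5, -0.2]
grip_width: 0.0856
```

Emit:
apply_moves:
  steps:
    - [-2.4,-2,0,0]
    - [-4.8,-3.9,0,0]
    - [-4.8,-3.9,0,0]
    - [-4.8,-3.9,0,0]
    - [-4.8,-3.9,0,0]
    - [-4.8,-3.9,0,0]
    - [-4.8,-3.9,0,0]
    - [-4.8,-3.9,0,0]
    - [-4.8,-3.9,0,0]
    - [-4.8,-3.9,0,0]

```text
clock: 4.02
position: [0.4203, 0.2505, 0.3573]
tool_rot: [-3.142, -0.0, 2.899]
force: [-0.4, 0.2, 0.8]
grip_width: 0.0854
```

```bash
python3 - <<'E'
from h import *
f,c,st=shot('w1');print(st['clock'],st['position'],st['tool_rot'])
Z=dict(rack=0,notch1=.055,stick_notch=.05,trough=.02,mouth=.02,home=.02,stick=.01,block=.014,cup=0,jar=0,bowl=0)
for n in Z: print(n,[(round(d['score'],2),[round(x) for x in d['uv']],at(d['uv'],c,Z[n]).round(3)[:2]) for d in cams.pinpoint('wrist',n)])
E
```

```text
4.0167 [0.42034273 0.25048483 0.35727145] [-3.14153123e+00 -1.55422440e-05  2.89931580e+00]
rack [(0.57, [208, 293], array([0.623, 0.013]))]
notch1 [(0.72, [219, 309], array([0.624, 0.048])), (0.58, [444, 207], array([0.543, 0.4  ]))]
stick_notch [(0.7, [260, 294], array([0.618, 0.113])), (0.31, [36, 287], array([ 0.525, -0.208]))]
trough [(0.64, [214, 220], array([0.497, 0.073]))]
mouth [(0.58, [164, 234], array([ 0.499, -0.008]))]
home [(0.75, [118, 249], array([ 0.507, -0.085])), (0.21, [215, 220], array([0.497, 0.075]))]
stick [(0.93, [530, 122], array([0.466, 0.547])), (0.66, [445, 210], array([0.568, 0.413]))]
block [(0.58, [382, 178], array([0.495, 0.329]))]
cup [(0.77, [394, 297], array([0.704, 0.313]))]
jar [(0.56, [257, 367], array([0.786, 0.05 ]))]
bowl []
```

View pics/w1.png

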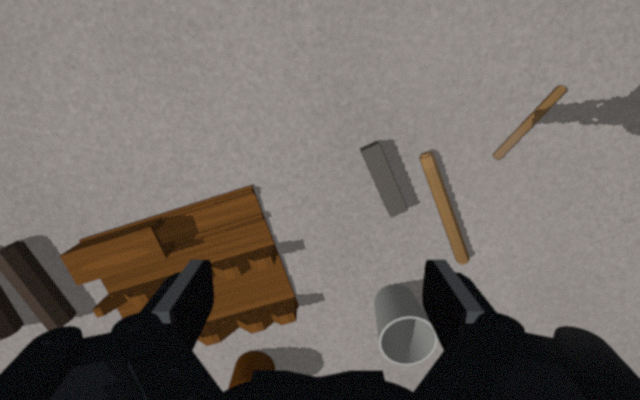

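```bash
python3 - <<'E'
from h import *
st=telemetry.observe();f=cams.grab_frame('wrist');c=cam(f,st)
for n,a,b,z in[('block edge L',(362,150),(388,215),.028),('edge mid',(378,142),(407,209),.028),('stick',(428,155),(463,259),.015),('rack base robot edge',(83,241),(253,187),.01),('rack +y edge',(253,187),(296,305),.01),('trough wall',(168,247),(270,217),.015)]:
    A,B=at(a,c,z),at(b,c,z);d=B-A;print(n,A.round(3),B.round(3),'ang',np.arctan2(d[1],d[0]).round(3),np.linalg.norm(d).round(3))
E
```

```text
block edge L [0.445 0.308 0.028] [0.548 0.326 0.028] ang 0.167 0.104
edge mid [0.439 0.332 0.028] [0.545 0.354 0.028] ang 0.207 0.108
stick [0.477 0.399 0.015] [0.653 0.428 0.015] ang 0.158 0.178
rack base robot edge [ 0.484 -0.14   0.01 ] [0.464 0.142 0.01 ] ang 1.642 0.283
rack +y edge [0.464 0.142 0.01 ] [0.674 0.152 0.01 ] ang 0.048 0.211
trough wall [ 0.523 -0.013  0.015] [0.513 0.154 0.015] ang 1.629 0.167
```

```bash
python3 - <<'E'
from h import *
print(rel([.495,.33,.18],3.33),telemetry.observe()['qpos'].round(2))
E
```

```text
(array([-5.31,  9.54, 17.73]), np.float64(-0.431)) [-0.81  0.16  0.18  1.74 -0.03  1.24  0.7 ]
```

Emit:
apply_moves:
  steps:
    - [-1,1.6,3,-0.1]
    - [-2,3.2,6,-0.2]
    - [-3,4.8,9,-0.3]
    - [-4,6.4,12,-0.4]
    - [-5,8,15,-0.43]
    - [-5.3,9.5,17.7,-0.43]
    - [-5.3,9.5,17.7,-0.43]
    - [-5.3,9.5,17.7,-0.43]
    - [-5.3,9.5,17.7,-0.43]
    - [-5.3,9.5,17.7,-0.43]

```text
clock: 5.5
position: [0.4952, 0.3295, 0.1819]
tool_rot: [3.141, 0.002, -2.955]
force: [1.0, -0.3, -0.2]
grip_width: 0.0854
```

```bash
cat >> h.py <<'E'
def seg(f,c,seed,z,tol=18,draw=None):
    """flood fill on colour round seed pixel -> rect centre/axis at height z"""
    im=cv2.GaussianBlur(f['color'],(3,3),0);m=np.zeros((402,642),np.uint8)
    cv2.floodFill(im.copy(),m,tuple(int(x) for x in seed),0,(tol,)*3,(tol,)*3,4|cv2.FLOODFILL_MASK_ONLY|cv2.FLOODFILL_FIXED_RANGE|(255<<8))
    m=cv2.morphologyEx(m[1:-1,1:-1],cv2.MORPH_OPEN,np.ones((3,3)))
    ys,xs=np.nonzero(m)
    P=np.array([at((x,y),c,z)[:2] for x,y in zip(xs,ys)]);(cx,cy),(w,h),a=cv2.minAreaRect((P*1000).astype(np.float32))
    ang=np.radians(a if w>h else a+90)
    if draw: im=f['color'][:,:,::-1].copy();im[m>0]=(0,0,255);cv2.imwrite('pics/'+draw+'.png',im)
    return np.array([cx,cy]).round(1),sorted([round(w,1),round(h,1)]),round((ang+np.pi/2)%np.pi-np.pi/2,3)
E
python3 - <<'E'
from h import *
f,c,st=shot('w2');print(st['clock'],st['position'],st['tool_rot'])
for d in cams.pinpoint('wrist','block'): print(d['score'],d['uv'],at(d['uv'],c,.014)); uv=d['uv']
top=proj([[.495,.33,.028]],c)[0];print(top,seg(f,c,top,.028,18,'w2s'))
E
```

```text
5.5 [0.4952451  0.32949873 0.18187466] [ 3.14079405e+00  1.84703259e-03 -2.95501515e+00]
0.64 [319.2, 170.5] [0.49701331 0.33207064 0.014     ]
[317.44867924 171.43396674] (array([493.2, 341.2]), [47.3, 110.3], np.float64(0.203))
```

View pics/w2s.png

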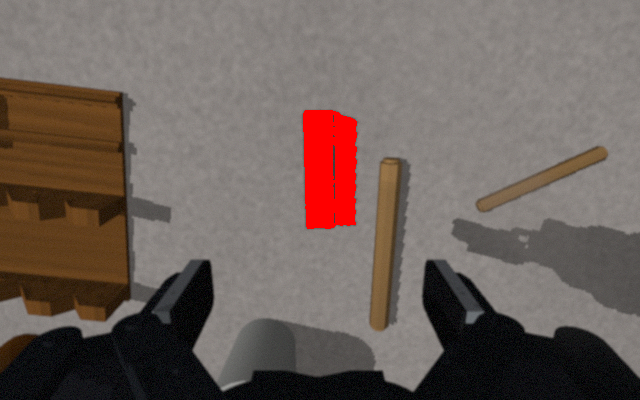

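```bash
python3 - <<'E'
from h import *
st=telemetry.observe();f=cams.grab_frame('wrist');c=cam(f,st)
q=[at(p,c,.028)[:2] for p in[(303,111),(334,111),(306,229),(335,227)]];print(np.round(q,4))
C=np.mean(q,0);ax=(q[2]+q[3]-q[0]-q[1]);yaw=np.arctan2(ax[1],ax[0]);print(C,yaw,np.linalg.norm(ax)/2,np.linalg.norm(q[0]-q[1]))
print(rel([*C,.010],yaw+np.pi))
s=[at(p,c,.02)[:2] for p in[(390,160),(379,329)]];d=s[1]-s[0];print('stick',np.mean(s,0),np.arctan2(d[1],d[0]),np.linalg.norm(d))
E
```

```text
[[0.4445 0.3078]
 [0.4395 0.3342]
 [0.5524 0.3298]
 [0.5452 0.3567]]
[0.49540279 0.33214562] 0.20547837891065523 0.10913651748465818 0.02687564674002808
(array([-0.08,  0.24, 17.16]), np.float64(-0.019))
stick [0.56440054 0.41116574] 0.18276805967205345 0.18471165982791957
```

Emit:
apply_moves:
  steps:
    - [-0.1,0.2,3,-0.02]
    - [-0.1,0.2,6,-0.02]
    - [-0.1,0.2,9,-0.02]
    - [-0.1,0.2,12,-0.02]
    - [-0.1,0.2,14,-0.02]
    - [-0.1,0.2,15,-0.02]
    - [-0.1,0.2,16,-0.02]
    - [-0.1,0.2,16.5,-0.02]
    - [-0.1,0.2,17,-0.02]
    - [-0.1,0.2,17,-0.02]
  claw: 0.3

```text
clock: 6.48
position: [0.4955, 0.332, 0.0104]
tool_rot: [3.141, 0.0, -2.934]
force: [0.3, 0.9, 0.4]
grip_width: 0.0598
```

Emit:
apply_moves:
  steps:
    - [0,0,0,0]
    - [0,0,0,0]
    - [0,0,0,0]
    - [0,0,0,0]
    - [0,0,0,0]
    - [0,0,0,0]
    - [0,0,0,0]
    - [0,0,0,0]
    - [0,0,0,0]
    - [0,0,0,0]
  claw: 1
  force: 60

```text
clock: 7.32
position: [0.4954, 0.3318, 0.0103]
tool_rot: [-3.142, -0.0, -2.934]
force: [0.0, 0.0, -0.3]
grip_width: -0.0003
```

```bash
python3 - <<'E'
from h import *
s=telemetry.observe();print(s['position'],s['tool_rot'],s['grip_width'],s['force'],s['qpos'].round(2))
E
```

```text
[0.49542517 0.33182304 0.01028749] [-3.14154592e+00 -6.42912583e-06 -2.93443576e+00] -0.0003348935744205786 [ 0.03508967  0.03202836 -0.3236204 ] [-0.73  0.74  0.05  1.81 -0.07  0.59  1.15]
```

Emit:
apply_moves:
  steps:
    - [0,0,-3,0]
    - [0,0,-6,0]
    - [0,0,-9,0]
    - [0,0,-12,0]
    - [0,0,-15,0]
    - [0,0,-17,0]
    - [0,0,-17,0]
    - [0,0,-17,0]
    - [0,0,-17,0]
    - [0,0,-17,0]
  claw: 0

```text
clock: 8.15
position: [0.4949, 0.3315, 0.1791]
tool_rot: [-3.141, -0.002, -2.934]
force: [-0.2, -0.5, 0.6]
grip_width: 0.0855
```

```bash
python3 - <<'E'
from h import *
f,c,st=shot('w3');print(st['clock'],st['position'],st['tool_rot'])
for d in cams.pinpoint('wrist','block'): print(d['score'],d['uv'],at(d['uv'],c,.014))
E
```

```text
8.15 [0.49491091 0.33147507 0.17914744] [-3.14075027e+00 -1.60841155e-03 -2.93442792e+00]
0.6 [53.5, 260.2] [0.6430668  0.08780199 0.014     ]
0.58 [315.3, 170.7] [0.49647295 0.32999339 0.014     ]
```

View pics/w3.png

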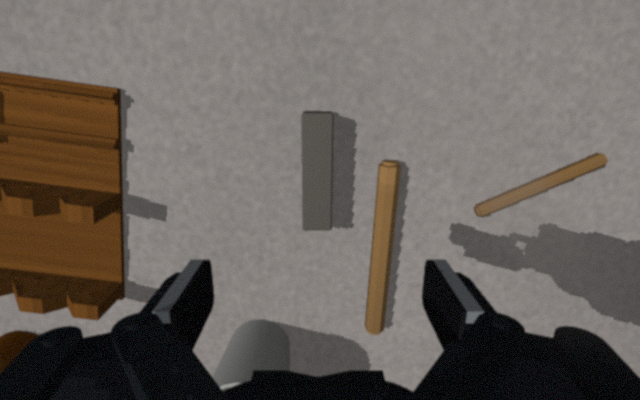

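Emit:
apply_moves:
  steps:
    - [0,0,3,0]
    - [0,0,6,0]
    - [0,0,9,0]
    - [0,0,12,0]
    - [0,0,14,0]
    - [0,0,15,0]
    - [0,0,16,0]
    - [0,0,16.5,0]
    - [0,0,17,0]
    - [0,0,17,0]
  claw: 0.3

```text
clock: 9.08
position: [0.4955, 0.3319, 0.0102]
tool_rot: [3.142, 0.0, -2.934]
force: [-0.6, -0.0, -0.1]
grip_width: 0.0597
```

Emit:
apply_moves:
  steps:
    - [0,0,0,0]
    - [0,0,0,0]
    - [0,0,0,0]
    - [0,0,0,0]
    - [0,0,0,0]
    - [0,0,0,0]
    - [0,0,0,0]
    - [0,0,0,0]
    - [0,0,0,0]
    - [0,0,0,0]
  claw: 0.6

```text
clock: 9.92
position: [0.4954, 0.3318, 0.0103]
tool_rot: [-3.142, -0.0, -2.934]
force: [-0.5, -1.2, -0.7]
grip_width: 0.034
```

```bash
python3 - <<'E'
from h import *
f,c,st=shot('w4');print(st['clock'],st['position'],st['grip_width'])
g,_,_=shot('s4','side')
a=f['color'][100:400,120:520];b=cv2.resize(g['color'][220:320,290:420],(390,300),interpolation=2)
cv2.imwrite('pics/w4c.png',np.hstack([a,b])[:,:,::-1])
E
```

```text
9.9167 [0.49540843 0.33183141 0.01029195] 0.03399171072771421
```

View pics/w4c.png

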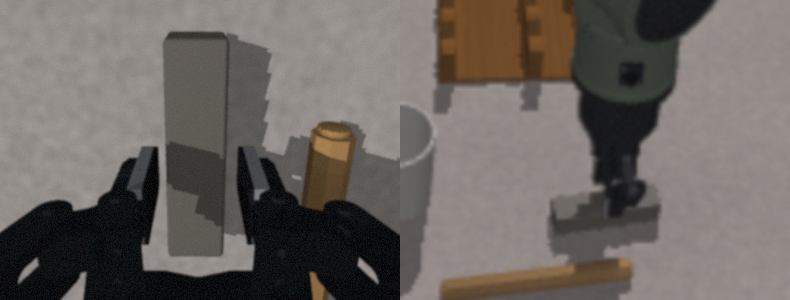

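Emit:
apply_moves:
  steps:
    - [0,0,0,0]
    - [0,0,0,0]
    - [0,0,0,0]
    - [0,0,0,0]
    - [0,0,0,0]
    - [0,0,0,0]
    - [0,0,0,0]
    - [0,0,0,0]
    - [0,0,0,0]
    - [0,0,0,0]
  claw: 0.8

```text
clock: 10.85
position: [0.4954, 0.3318, 0.0103]
tool_rot: [-3.142, 0.0, -2.934]
force: [0.6, -0.1, -0.4]
grip_width: 0.0167
```

```bash
python3 - <<'E'
from h import *
f,c,st=shot('w5');print(st['clock'],st['position'],st['grip_width'])
g,_,_=shot('s5','side')
a=f['color'][100:400,120:520];b=cv2.resize(g['color'][220:320,290:420],(390,300),interpolation=2)
cv2.imwrite('pics/w5c.png',np.hstack([a,b])[:,:,::-1])
E
```

```text
10.85 [0.49541316 0.33181157 0.01029539] 0.016667974094317643
```

View pics/w5c.png

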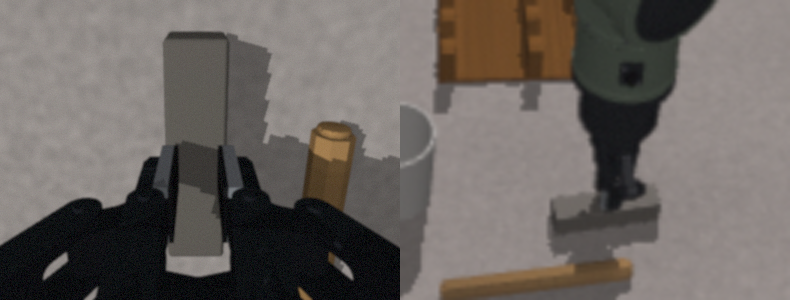

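Emit:
apply_moves:
  steps:
    - [0,0,0.05,0]
    - [0,0,0.1,0]
    - [0,0,0.15,0]
    - [0,0,0.2,0]
    - [0,0,0.25,0]
    - [0,0,0.3,0]
    - [0,0,0.35,0]
    - [0,0,0.4,0]
    - [0,0,0.4,0]
    - [0,0,0.4,0]

```text
clock: 11.78
position: [0.4954, 0.3318, 0.0063]
tool_rot: [-3.142, -0.0, -2.934]
force: [-0.4, -0.5, 0.3]
grip_width: 0.0169
```

Emit:
apply_moves:
  steps:
    - [0,0,0.05,0]
    - [0,0,0.1,0]
    - [0,0,0.15,0]
    - [0,0,0.2,0]
    - [0,0,0.25,0]
    - [0,0,0.3,0]
    - [0,0,0.35,0]
    - [0,0,0.4,0]
    - [0,0,0.4,0]
    - [0,0,0.4,0]

```text
clock: 12.62
position: [0.4955, 0.3319, 0.0041]
tool_rot: [3.141, 0.0, -2.935]
force: [-11.5, -6.6, 37.4]
grip_width: 0.0174
```

Emit:
apply_moves:
  steps:
    - [0,0,-0.5,0]
    - [0,0,-1,0]
    - [0,0,-1,0]
    - [0,0,-1,0]
    - [0,0,-1,0]
    - [0,0,-1,0]
    - [0,0,-1,0]
    - [0,0,-1,0]
    - [0,0,-1,0]
    - [0,0,-1,0]
  claw: 0.3

```text
clock: 13.45
position: [0.4954, 0.3318, 0.0122]
tool_rot: [-3.142, -0.0, -2.934]
force: [0.1, 0.4, -0.3]
grip_width: 0.0599
```

Emit:
apply_moves:
  steps:
    - [0,0,0.3,0]
    - [0,0,0.6,0]
    - [0,0,0.9,0]
    - [0,0,1.0,0]
    - [0,0,1.1,0]
    - [0,0,1.2,0]
    - [0,0,1.3,0]
    - [0,0,1.4,0]
    - [0,0,1.5,0]
    - [0,0,1.5,0]

```text
clock: 14.28
position: [0.4953, 0.3318, -0.0029]
tool_rot: [-3.142, -0.0, -2.934]
force: [0.0, 0.3, -0.8]
grip_width: 0.0596
```

```bash
python3 - <<'E'
from h import *
f,c,st=shot('w6');print(st['clock'],st['position'],st['tool_rot'],st['grip_width'],st['force'])
E
```

```text
14.2833 [ 0.49534559  0.33178932 -0.00287501] [-3.14150162e+00 -1.43248601e-04 -2.93448099e+00] 0.059633337762830814 [ 0.01864662  0.34179687 -0.81494689]
```

Emit:
apply_moves:
  steps:
    - [0,0,0.1,0]
    - [0,0,0.2,0]
    - [0,0,0.3,0]
    - [0,0,0.4,0]
    - [0,0,0.5,0]
    - [0,0,0.6,0]
    - [0,0,0.7,0]
    - [0,0,0.7,0]
    - [0,0,0.7,0]
    - [0,0,0.7,0]

```text
clock: 15.17
position: [0.4954, 0.3318, -0.0097]
tool_rot: [-3.142, -0.0, -2.934]
force: [0.1, 0.2, -0.3]
grip_width: 0.0599
```

Emit:
apply_moves:
  steps:
    - [0,0,0,0]
    - [0,0,0,0]
    - [0,0,0,0]
    - [0,0,0,0]
    - [0,0,0,0]
    - [0,0,0,0]
    - [0,0,0,0]
    - [0,0,0,0]
    - [0,0,0,0]
    - [0,0,0,0]
  claw: 1
  force: 40

```text
clock: 16.0
position: [0.4954, 0.3319, -0.0095]
tool_rot: [3.142, 0.0, -2.934]
force: [-1.0, -1.9, 6.2]
grip_width: 0.0264
```

```bash
python3 - <<'E'
from h import *
f,c,st=shot('w7');print(st['clock'],st['position'],st['grip_width'],st['force'])
g,_,_=shot('s7','side')
a=f['color'][100:400,120:520];b=cv2.resize(g['color'][220:320,290:420],(390,300),interpolation=2)
cv2.imwrite('pics/w7c.png',np.hstack([a,b])[:,:,::-1])
E
```

```text
16.0 [ 0.49541845  0.33186375 -0.00946336] 0.026446097447444354 [-1.02220765 -1.92326203  6.18552589]
```

View pics/w7c.png

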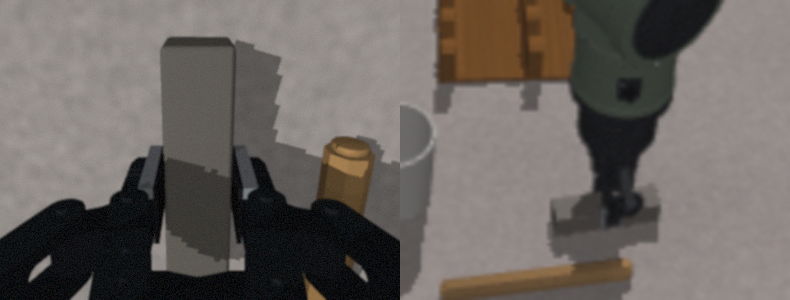

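Emit:
apply_moves:
  steps:
    - [0,0,-2,0]
    - [0,0,-4,0]
    - [0,0,-6,0]
    - [0,0,-8,0]
    - [0,0,-10,0]
    - [0.5,-2,-13,0.1]
    - [1,-4,-16,0.2]
    - [1.5,-6.5,-19,0.3]
    - [2,-9,-22,0.4]
    - [2.5,-11.5,-25,0.5]

```text
clock: 16.93
position: [0.4941, 0.2129, 0.2416]
tool_rot: [3.141, -0.0, 2.844]
force: [1.0, 0.9, -1.0]
grip_width: 0.0266
```

Emit:
apply_moves:
  steps:
    - [2,-2,-1,0.12]
    - [3,-4,-1,0.24]
    - [3,-6,-1,0.36]
    - [2.8,-8,-1,0.48]
    - [2.8,-10,-1,0.6]
    - [2.8,-11.1,-1,0.72]
    - [2.8,-11.1,-1,0.84]
    - [2.8,-11.1,-1,0.96]
    - [2.8,-11.1,-1,1.08]
    - [2.8,-11.1,-1,1.2]

```text
clock: 17.77
position: [0.4356, 0.1159, 0.2503]
tool_rot: [-3.142, -0.0, 1.643]
force: [0.1, -0.6, -1.6]
grip_width: 0.0271
```

```bash
python3 - <<'E'
from h import *
s=telemetry.observe();print(s['position'],s['tool_rot'],s['grip_width'],s['qpos'].round(2))
f,c,st=shot('w8')
E
```

```text
[0.43559296 0.115861   0.25029084] [-3.14154698e+00 -1.20844337e-04  1.64263310e+00] 0.027108037464585236 [-0.82  0.21  0.5   2.   -0.12  0.96 -0.18]
```

View pics/w8.png

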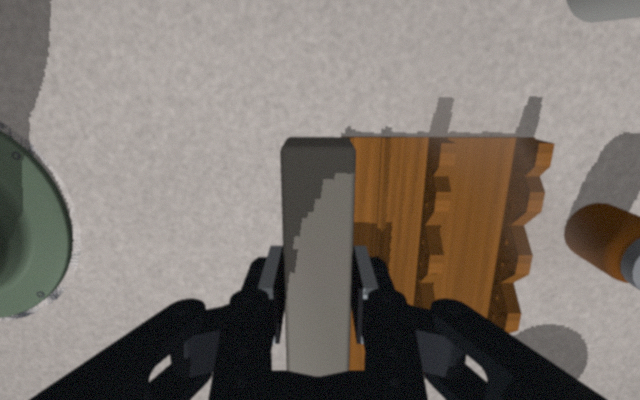

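```bash
cat >> h.py <<'E'
def fitrack(model,obs):
    A=np.array(model)[:,:2];B=np.array(obs);a,b=A.mean(0),B.mean(0);p,q=A-a,B-b
    th=np.arctan2((p[:,0]*q[:,1]-p[:,1]*q[:,0]).sum(),(p*q).sum());r=R.from_euler('z',th).as_matrix()[:2,:2]
    t=b-r@a;return t,th,(B-(A@r.T+t)).round(4)
def rackpts(P,pose):
    P=np.atleast_2d(P).astype(float);r=R.from_euler('z',pose[2]).as_matrix();return P@r.T+np.array([pose[0],pose[1],0])
E
python3 - <<'E'
from h import *
# mean of scene/side/wrist pinpoints
obs=[[.630,-.100],[.637,-.034],[.630,.046],[.6217,.108],[.4917,.070],[.496,-.006],[.5093,-.087],[.627,.011]]
mod=[[0,-.112],[0,-.036],[0,.04],[0,.102],[-.128,.0675],[-.128,-.005],[-.128,-.085],[0,0]]
t,th,res=fitrack(mod,obs);print(t,th,res)
pose=[*t,th]
st=telemetry.observe();f,c,_=shot('w8b')
Z=dict(notch1=.055,stick_notch=.05,trough=.02,mouth=.02,home=.02,rack=0)
for n in Z: print(n,[(round(d['score'],2),at(d['uv'],c,Z[n]).round(3)[:2]) for d in cams.pinpoint('wrist',n)])
im=cv2.resize(f['color'][100:360,320:580,::-1],None,fx=2.3,fy=2.3,interpolation=2)
def ln(a,b,col):
    p=proj(rackpts([a,b],pose),c);p=((p-[320,100]+.5)*2.3).astype(int);cv2.line(im,tuple(map(int,p[0])),tuple(map(int,p[1])),col,1)
ln([-.158,.14,.006],[.064,.14,.006],(255,0,0));ln([.064,.14,.006],[.064,-.15,.006],(255,0,0))
for x in(-.058,-.042,.042,.058): ln([x,.14,.05],[x,-.15,.05],(0,255,0))
for y,w in((.102,.014),(.04,.026),(-.036,.026)):
  for s in(-w,w): ln([-.058,y+s,.05],[-.042,y+s,.05],(0,255,255));ln([.042,y+s,.05],[.058,y+s,.05],(0,255,255))
ln([-.112,.14,.015],[-.112,-.005,.015],(0,0,255))
cv2.imwrite('pics/ov.png',im)
E
```

```text
[0.62802611 0.00751824] 0.061758621641445195 [[-0.0049  0.0043]
 [ 0.0068 -0.0056]
 [ 0.0044 -0.0014]
 [-0.     -0.0013]
 [-0.0044  0.003 ]
 [-0.0046 -0.0006]
 [ 0.0038 -0.0018]
 [-0.001   0.0035]]
notch1 [(0.97, array([ 0.631, -0.025])), (0.59, array([0.622, 0.052]))]
stick_notch [(0.66, array([0.494, 0.078])), (0.62, array([0.619, 0.111])), (0.27, array([ 0.44 , -0.006]))]
trough [(0.73, array([0.498, 0.068]))]
mouth [(0.78, array([ 0.497, -0.004]))]
home []
rack [(0.98, array([0.627, 0.011]))]
```

View pics/ov.png

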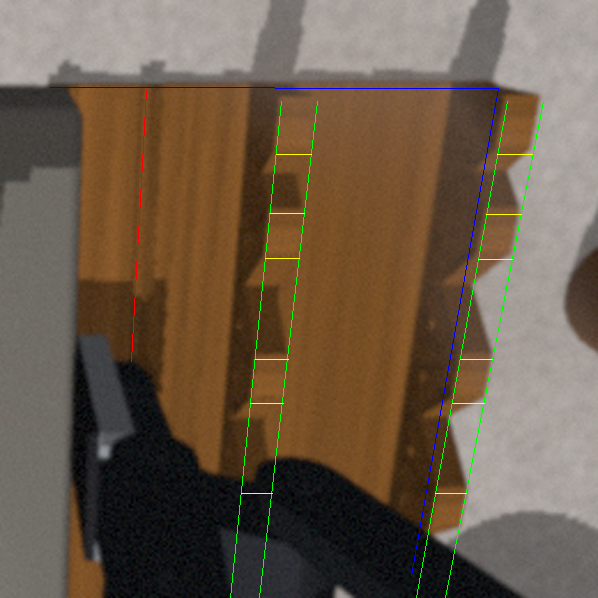

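```bash
python3 - <<'E'
from h import *
P=[.628,.0085,.062];T=rackpts([[-.128,.0675,0]],P)[0];print(T,rel([T[0],T[1],.03],1.6328))
E
```

```text
[0.49606362 0.06793939 0.        ] (array([-5.27,  5.63, 22.03]), np.float64(0.018))
```

Emit:
apply_moves:
  steps:
    - [-1.3,1.4,3,0.01]
    - [-2.6,2.8,6,0.01]
    - [-4,4.2,9,0.01]
    - [-5.3,5.6,12,0.01]
    - [-5.3,5.6,15,0.01]
    - [-5.3,5.6,18,0.01]
    - [-5.3,5.6,20,0.01]
    - [-5.3,5.6,22,0.01]
    - [-5.3,5.6,22,0.01]
    - [-5.3,5.6,22,0.01]

```text
clock: 19.0
position: [0.4953, 0.0671, 0.03]
tool_rot: [-3.14, 0.0, 1.639]
force: [-0.1, -0.2, -1.0]
grip_width: 0.027
```

```bash
python3 - <<'E'
from h import *
f,c,st=shot('w9');print(st['position'],st['tool_rot'],st['grip_width'],st['force']);g,cs,_=shot('s9','side');h,ch,_=shot('sc9','scene')
P=[.628,.0085,.062]
def ov(im,cc,z):
    im=im[:,:,::-1].copy()
    for a,b in(([-.112,.14,.015],[-.112,-.005,.015]),([-.144,.14,.015],[-.144,-.005,.015]),([-.158,.14,.006],[.064,.14,.006]),([-.042,.14,.05],[-.042,-.15,.05])):
        p=proj(rackpts([a,b],P),cc);cv2.line(im,tuple(map(int,p[0].round())),tuple(map(int,p[1].round())),(0,0,255),1)
    return im
a=ov(f['color'],c,0)[0:400,120:520];b=cv2.resize(ov(g['color'],cs,0)[170:270,290:390],(400,400),interpolation=2)
cv2.imwrite('pics/w9c.png',np.hstack([a,b]))
E
```

```text
[0.49532228 0.06711263 0.0300484 ] [-3.13995457e+00  3.35345719e-04  1.63911610e+00] 0.027039578463600354 [-0.09274287 -0.18937137 -0.99042955]
```

View pics/w9c.png

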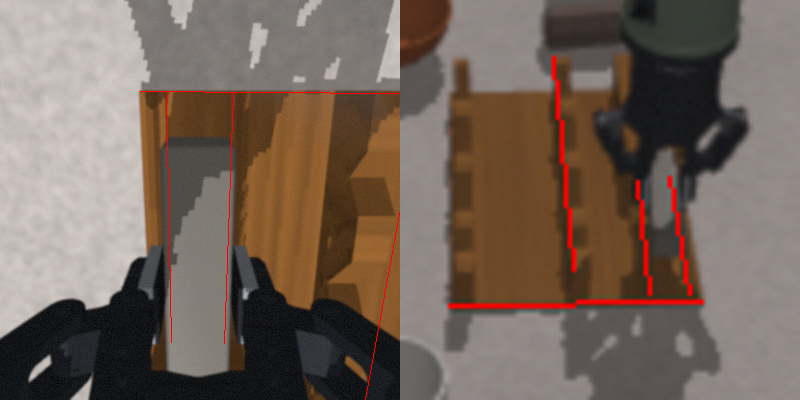

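Emit:
apply_moves:
  steps:
    - [0,0.13,0,0.006]
    - [0,0.13,0.5,0.006]
    - [0,0.13,1,0.006]
    - [0,0.13,1.5,0.006]
    - [0,0.13,1.9,0.006]
    - [0,0.13,2.2,0.006]
    - [0,0.13,2.5,0.006]
    - [0,0.13,2.7,0.006]
    - [0,0.13,2.9,0.006]
    - [0,0.13,3.0,0.006]

```text
clock: 19.98
position: [0.4968, 0.0675, 0.0]
tool_rot: [-3.141, 0.0, 1.633]
force: [-0.7, 0.8, -1.1]
grip_width: 0.027
```

Emit:
apply_moves:
  steps:
    - [0,0,0.05,0]
    - [0,0,0.1,0]
    - [0,0,0.15,0]
    - [0,0,0.2,0]
    - [0,0,0.25,0]
    - [0,0,0.3,0]
    - [0,0,0.3,0]
    - [0,0,0.3,0]
    - [0,0,0.3,0]
    - [0,0,0.3,0]

```text
clock: 20.82
position: [0.4969, 0.0676, -0.0027]
tool_rot: [-3.141, -0.0, 1.633]
force: [-2.7, -0.8, -2.3]
grip_width: 0.0271
```

Emit:
apply_moves:
  steps:
    - [0,0,0.05,0]
    - [0,0,0.1,0]
    - [0,0,0.15,0]
    - [0,0,0.15,0]
    - [0,0,0.15,0]
    - [0,0,0.15,0]
    - [0,0,0.15,0]
    - [0,0,0.15,0]
    - [0,0,0.15,0]
    - [0,0,0.15,0]

```text
clock: 21.65
position: [0.4969, 0.0676, -0.0036]
tool_rot: [3.142, -0.0, 1.633]
force: [-8.4, 0.2, 21.6]
grip_width: 0.027
```

Emit:
apply_moves:
  steps:
    - [0,-0.05,-0.1,0]
    - [0,-0.05,-0.1,0]
    - [0,-0.05,-0.1,0]
    - [0,-0.05,-0.1,0]
    - [0,-0.05,-0.1,0]
    - [0,-0.05,-0.1,0]
    - [0,-0.05,-0.1,0]
    - [0,-0.05,-0.1,0]
    - [0,-0.05,-0.1,0]
    - [0,-0.05,-0.1,0]
  claw: 0.4

```text
clock: 22.48
position: [0.4965, 0.0675, -0.0032]
tool_rot: [-3.142, 0.0, 1.633]
force: [0.6, -0.8, -0.2]
grip_width: 0.0512
```

Emit:
apply_moves:
  steps:
    - [0,0,-1,0]
    - [0,0,-3,0]
    - [0,0,-6,0]
    - [0,0,-9,0]
    - [0,0,-12,0]
    - [0,0,-15,0]
    - [0,0,-18,0]
    - [0,0,-18,0]
    - [0,0,-18,0]
    - [0,0,-18,0]

```text
clock: 23.32
position: [0.4962, 0.0677, 0.177]
tool_rot: [3.142, -0.0, 1.633]
force: [0.2, -0.0, 0.1]
grip_width: 0.0516
```

```bash
python3 - <<'E'
from h import *
f,c,st=shot('w10');print(st['clock'],st['position'],st['tool_rot'],st['grip_width'],st['force']);
q=proj(rackpts([[-.128,.0675,.034]],[.628,.0085,.062]),c)[0];print(q,seg(f,c,q,.034,14,'w10s'))
print(rackpts([[-.128,.0675,0]],[.628,.0085,.062]))
for n,z in(('block',.02),('stick',.01)): print(n,[(round(d['score'],2),at(d['uv'],c,z).round(4)[:2]) for d in cams.pinpoint('wrist',n)])
E
```

```text
23.3167 [0.49616706 0.06768101 0.17697941] [ 3.14153193e+00 -3.55409556e-04  1.63299520e+00] 0.05160652392790472 [ 0.19784096 -0.01246108  0.08637814]
[317.01780617 175.67650724] (array([496.9,  67.4]), [25.0, 106.3], np.float64(-1.498))
[[0.49606362 0.06793939 0.        ]]
block [(0.6, array([0.4965, 0.0654]))]
stick [(0.58, array([0.636 , 0.1101]))]
```

View pics/w10s.png

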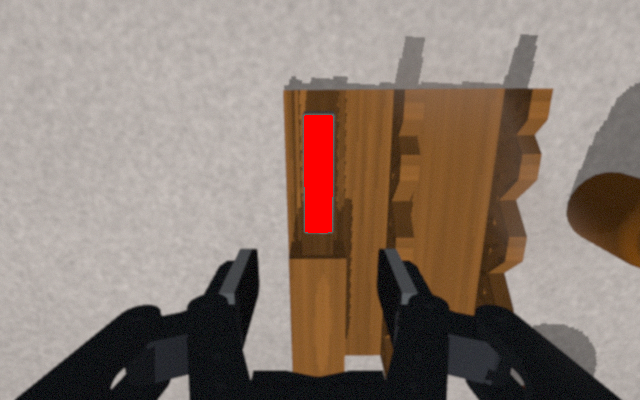

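Emit:
apply_moves:
  steps:
    - [1,0.5,-2,-0.12]
    - [4,1,-4,-0.24]
    - [8,2,-4,-0.36]
    - [12,3,-4,-0.48]
    - [16,4,-4,-0.6]
    - [20,5,-4,-0.72]
    - [24,6,-3,-0.84]
    - [28,7,-2,-0.96]
    - [31,8,-1,-1.08]
    - [33.8,9,0,-1.2]
  claw: 0

```text
clock: 24.3
position: [0.5647, 0.4128, 0.1748]
tool_rot: [-3.141, -0.002, 2.84]
force: [0.2, -0.8, 0.2]
grip_width: 0.0854
```

Emit:
apply_moves:
  steps:
    - [0,0,0,-0.12]
    - [0,0,0,-0.24]
    - [0,0,0,-0.36]
    - [0,0,0,-0.48]
    - [0,0,0,-0.49]
    - [0,0,0,-0.49]
    - [0,0,0,-0.49]
    - [0,0,0,-0.49]
    - [0,0,0,-0.49]
    - [0,0,0,-0.49]

```text
clock: 25.13
position: [0.5653, 0.4106, 0.1767]
tool_rot: [-3.141, -0.0, -2.961]
force: [-0.2, -0.8, 1.0]
grip_width: 0.0855
```

```bash
python3 - <<'E'
from h import *
f,c,st=shot('w11');print(st['clock'],st['position'],st['tool_rot'])
for d in cams.pinpoint('wrist','stick'): print(d['score'],d['uv'],at(d['uv'],c,.01).round(4))
q=proj([[.564,.411,.02]],c)[0]
hsv=cv2.cvtColor(f['color'],cv2.COLOR_RGB2HSV);m=((hsv[:,:,1]>70)&(hsv[:,:,0]<30)).astype(np.uint8)
n,l,s,cc=cv2.connectedComponentsWithStats(m)
for i in range(1,n):
    if s[i,4]<300: continue
    ys,xs=np.nonzero(l==i);(x,y),(w,h),a=cv2.minAreaRect(np.float32([at((u,v),c,.012)[:2]*1000 for u,v in zip(xs,ys)]))
    print(s[i],round(x,1),round(y,1),round(w,1),round(h,1),a)
E
```

```text
25.1333 [0.56528062 0.41057891 0.17674055] [-3.14147975e+00 -5.15303453e-05 -2.96147120e+00]
0.98 [320.7, 167.6] [0.5635 0.4138 0.01  ]
0.92 [483.7, 86.8] [0.4658 0.5424 0.01  ]
[   0    0   52  247 9322] 585.0 144.1 49.0 233.1 85.77922821044922
[ 418   50  140   77 2148] 468.0 544.6 13.5 127.0 37.3628044128418
[ 309   65   24  200 4129] 568.1 413.8 191.2 20.0 9.739424705505371
```

```bash
python3 - <<'E'
from h import *
print(rel([.567,.4135,-.0195],-2.9716))
E
```

```text
(array([-0.22,  0.26, 19.63]), np.float64(0.011))
```

Emit:
apply_moves:
  steps:
    - [-0.2,0.26,4,0.01]
    - [-0.2,0.26,8,0.01]
    - [-0.2,0.26,12,0.01]
    - [-0.2,0.26,15,0.01]
    - [-0.2,0.26,17,0.01]
    - [-0.2,0.26,18,0.01]
    - [-0.2,0.26,18.6,0.01]
    - [-0.2,0.26,19,0.01]
    - [-0.2,0.26,19.3,0.01]
    - [-0.2,0.26,19.5,0.01]
  claw: 0.4

```text
clock: 26.07
position: [0.5675, 0.4138, -0.0172]
tool_rot: [3.141, 0.001, -2.971]
force: [-0.9, -0.1, 0.5]
grip_width: 0.0511
```

Emit:
apply_moves:
  steps:
    - [0,0,0,0]
    - [0,0,0,0]
    - [0,0,0,0]
    - [0,0,0,0]
    - [0,0,0,0]
    - [0,0,0,0]
    - [0,0,0,0]
    - [0,0,0,0]
    - [0,0,0,0]
    - [0,0,0,0]
  claw: 1
  force: 50

```text
clock: 26.9
position: [0.5673, 0.4137, -0.0173]
tool_rot: [3.141, 0.001, -2.971]
force: [-1.8, 0.0, 5.5]
grip_width: 0.0179
```

Emit:
apply_moves:
  steps:
    - [0,0,-1,0]
    - [0,0,-2,0]
    - [0,0,-4,0]
    - [0,0,-7,0]
    - [0,0,-10,0]
    - [0,0,-13,0]
    - [0,0,-15,0]
    - [0,0,-15,0]
    - [0,0,-15,0]
    - [0,0,-15,0]

```text
clock: 27.73
position: [0.5666, 0.4132, 0.1318]
tool_rot: [-3.141, -0.0, -2.97]
force: [-0.4, 0.6, -1.5]
grip_width: 0.0183
```

```bash
python3 - <<'E'
from h import *
f,c,st=shot('w12');print(st['clock'],st['position'],st['tool_rot'],st['grip_width'])
P=[.628,.0085,.062];T=rackpts([[-.128,.245,0]],P)[0];print(T,rel([T[0],T[1],.13],1.6328))
E
```

```text
27.7333 [0.56663943 0.41319628 0.13182769] [-3.14146405e+00 -2.12686334e-04 -2.97039431e+00] 0.018309568469846996
[0.48506567 0.24509834 0.        ] (array([ 10.88, -15.17,   0.12]), np.float64(-1.462))
```

Emit:
apply_moves:
  steps:
    - [1.1,-1.5,0,0.12]
    - [2.2,-3,0,0.24]
    - [3.3,-4.5,0,0.36]
    - [4.4,-6,0,0.48]
    - [5.5,-7.6,0,0.6]
    - [6.6,-9.1,0,0.72]
    - [7.7,-10.6,0,0.84]
    - [8.8,-12.1,0,0.96]
    - [9.9,-13.7,0,1.08]
    - [10.9,-15.2,0,1.2]

```text
clock: 28.62
position: [0.4844, 0.2438, 0.131]
tool_rot: [-3.14, 0.0, 2.107]
force: [-0.3, 0.4, -1.3]
grip_width: 0.0181
```

Emit:
apply_moves:
  steps:
    - [0,0,0,0.12]
    - [0,0,0,0.24]
    - [0,0,0,0.36]
    - [0,0,0,0.48]
    - [0,0,0,0.48]
    - [0,0,0,0.48]
    - [0,0,0,0.48]
    - [0,0,0,0.48]
    - [0,0,0,0.48]
    - [0,0,0,0.48]

```text
clock: 29.45
position: [0.4854, 0.2449, 0.1318]
tool_rot: [-3.142, -0.0, 1.634]
force: [-0.5, 0.8, -0.8]
grip_width: 0.0185
```

```bash
cat > woodfit.py <<'E'
from h import *
def stickaxis(f,c,st,zc):
    """stick in hand: wood-coloured pixels connected about the tool centre line; returns world centre/axis at height zc"""
    hsv=cv2.cvtColor(f['color'],cv2.COLOR_RGB2HSV);m=((hsv[:,:,1]>70)&(hsv[:,:,0]<30)&(hsv[:,:,2]>50)).astype(np.uint8)
    n,l,s,cc=cv2.connectedComponentsWithStats(m)
    for i in range(1,n):
        if s[i,4]<400: continue
        ys,xs=np.nonzero(l==i);(x,y),(w,h),a=cv2.minAreaRect(np.float32([at((u,v),c,zc)[:2]*1000 for u,v in zip(xs,ys)]))
        print(s[i],round(x,1),round(y,1),round(w,1),round(h,1),round(a,1))
E
python3 - <<'E'
from woodfit import *
f,c,st=shot('w13');print(st['clock'],st['position'],st['tool_rot'],st['grip_width'])
stickaxis(f,c,st,st['position'][2]+.027)
g,cs,_=shot('sc13','scene')
for n,z in(('block',.02),('trough',.02)): print(n,[(round(d['score'],2),at(d['uv'],cs,z).round(4)[:2]) for d in cams.pinpoint('scene',n)])
cv2.imwrite('pics/m13.png',np.hstack([f['color'][0:400,200:600],cv2.resize(g['color'][150:250,270:370],(400,400),interpolation=2)])[:,:,::-1])
P=[.628,.0085,.062];T=rackpts([[-.128,.245,0]],P)[0];print(T,rel([T[0],T[1],-.004],1.6328))
E
```

```text
29.45 [0.48543411 0.24493168 0.13180847] [-3.14158428e+00 -8.12593608e-05  1.63373627e+00] 0.01847994402608935
[  285    23    67   354 18017] 484.1 265.1 30.8 153.4 4.3
[ 383  286  162   66 3660] 555.4 234.3 27.7 79.4 71.0
block [(0.81, array([0.4883, 0.0648]))]
trough [(0.2, array([ 0.6092, -0.02  ]))]
[0.48506567 0.24509834 0.        ] (array([ 1.000e-02, -3.000e-02,  1.358e+01]), np.float64(0.0))
```

View pics/m13.png

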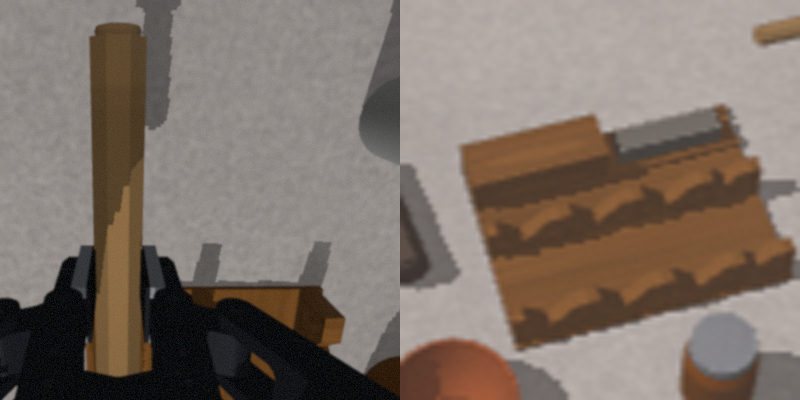

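Emit:
apply_moves:
  steps:
    - [0,0,2,0]
    - [0,0,4,0]
    - [0,0,6,0]
    - [0,0,8,0]
    - [0,0,10,0]
    - [0,0,11.5,0]
    - [0,0,12.5,0]
    - [0,0,13.2,0]
    - [0,0,13.5,0]
    - [0,0,13.6,0]

```text
clock: 30.48
position: [0.4855, 0.245, -0.0042]
tool_rot: [3.142, 0.0, 1.633]
force: [0.6, 0.5, 0.1]
grip_width: 0.018
```

Emit:
apply_moves:
  steps:
    - [-0.7,0,0,0]
    - [-1.4,0,0,0]
    - [-2.1,0,0,0]
    - [-2.6,0,0,0]
    - [-3,0,0,0]
    - [-3.5,0,0,0]
    - [-4,0,0,0]
    - [-4.5,0,0,0]
    - [-5,0,0,0]
    - [-5.5,0,0,0]

```text
clock: 31.32
position: [0.4888, 0.1898, -0.0042]
tool_rot: [3.141, -0.0, 1.633]
force: [-0.8, 1.4, -0.4]
grip_width: 0.0179
```

Emit:
apply_moves:
  steps:
    - [-1,0,0,0]
    - [-2,0,0,0]
    - [-3,0,0,0]
    - [-4,0,0,0]
    - [-5,0,0,0]
    - [-6,0,0,0]
    - [-7,0,0,0]
    - [-8,0,0,0]
    - [-9,0,0,0]
    - [-10,0,0,0]

```text
clock: 32.15
position: [0.495, 0.0893, -0.0042]
tool_rot: [3.142, -0.0, 1.633]
force: [0.2, 0.3, -0.5]
grip_width: 0.0185
```

Emit:
apply_moves:
  steps:
    - [-0.2,0,0,0]
    - [-0.4,0,0,0]
    - [-0.6,0,0,0]
    - [-0.8,0,0,0]
    - [-1,0,0,0]
    - [-1.2,0,0,0]
    - [-1.4,0,0,0]
    - [-1.6,0,0,0]
    - [-1.6,0,0,0]
    - [-1.6,0,0,0]

```text
clock: 32.98
position: [0.496, 0.0742, -0.0042]
tool_rot: [-3.142, 0.0, 1.632]
force: [0.3, 0.2, -2.0]
grip_width: 0.0182
```

Emit:
apply_moves:
  steps:
    - [-0.1,0,0,0]
    - [-0.2,0,0,0]
    - [-0.3,0,0,0]
    - [-0.4,0,0,0]
    - [-0.5,0,0,0]
    - [-0.6,0,0,0]
    - [-0.7,0,0,0]
    - [-0.8,0,0,0]
    - [-0.8,0,0,0]
    - [-0.8,0,0,0]

```text
clock: 33.82
position: [0.4965, 0.0662, -0.0042]
tool_rot: [3.142, 0.0, 1.632]
force: [0.4, 0.1, -0.9]
grip_width: 0.0187
```

Emit:
apply_moves:
  steps:
    - [-0.1,0,0,0]
    - [-0.2,0,0,0]
    - [-0.3,0,0,0]
    - [-0.4,0,0,0]
    - [-0.5,0,0,0]
    - [-0.5,0,0,0]
    - [-0.5,0,0,0]
    - [-0.5,0,0,0]
    - [-0.5,0,0,0]
    - [-0.5,0,0,0]

```text
clock: 34.65
position: [0.4968, 0.0614, -0.0042]
tool_rot: [3.142, 0.0, 1.633]
force: [0.1, 0.6, 0.7]
grip_width: 0.0185
```

Emit:
apply_moves:
  steps:
    - [-0.1,0,0,0]
    - [-0.2,0,0,0]
    - [-0.3,0,0,0]
    - [-0.4,0,0,0]
    - [-0.5,0,0,0]
    - [-0.6,0,0,0]
    - [-0.6,0,0,0]
    - [-0.6,0,0,0]
    - [-0.6,0,0,0]
    - [-0.6,0,0,0]

```text
clock: 35.48
position: [0.4965, 0.0604, -0.0042]
tool_rot: [-3.14, -0.005, 1.637]
force: [-3.8, 31.4, -0.3]
grip_width: 0.018
```

Emit:
apply_moves:
  steps:
    - [0.3,0,0,0]
    - [0.6,0,0,0]
    - [1.5,0,0,0]
    - [3,0,0,0]
    - [4.5,0,0,0]
    - [6,0,0,0]
    - [7.5,0,0,0]
    - [9,0,0,0]
    - [9,0,-2,0]
    - [9,0,-5,0]

```text
clock: 36.32
position: [0.49, 0.1459, 0.0445]
tool_rot: [-3.138, 0.002, 1.634]
force: [0.1, -0.4, 0.1]
grip_width: 0.0185
```

Emit:
apply_moves:
  steps:
    - [0,1,-4,-0.12]
    - [0,3,-8,-0.24]
    - [0,5,-12,-0.36]
    - [0,7,-13,-0.48]
    - [0,9,-13,-0.6]
    - [0,11,-13,-0.72]
    - [0,12,-13,-0.84]
    - [0,12,-13,-0.96]
    - [0,12,-13,-1.08]
    - [0,12,-13,-1.2]

```text
clock: 37.15
position: [0.6112, 0.1528, 0.1754]
tool_rot: [-3.141, -0.0, 2.838]
force: [-0.5, 0.8, -1.4]
grip_width: 0.0184
```

```bash
python3 - <<'E'
from h import *
st=telemetry.observe();print(st['clock'],st['position'],st['tool_rot'],st['grip_width'],st['force'])
T=rackpts([[0,.102,0]],[.628,.0085,.062])[0];print(T,rel([T[0],T[1],.12],.062))
E
```

```text
37.15 [0.61121866 0.15277785 0.17543825] [-3.14101905e+00 -3.19693371e-04  2.83823721e+00] 0.018445459600649732 [-0.50429381  0.76132067 -1.37388753]
[0.62168005 0.11030402 0.        ] (array([-2.27, -3.74,  5.54]), np.float64(-0.365))
```

Emit:
apply_moves:
  steps:
    - [-0.6,-0.9,0,-0.1]
    - [-1.2,-1.9,1,-0.2]
    - [-2,-2.8,2,-0.3]
    - [-2.5,-3.74,3,-0.365]
    - [-2.5,-3.74,4,-0.365]
    - [-2.5,-3.74,5,-0.365]
    - [-2.5,-3.74,5.5,-0.365]
    - [-2.5,-3.74,5.5,-0.365]
    - [-2.5,-3.74,5.5,-0.365]
    - [-2.5,-3.74,5.5,-0.365]

```text
clock: 37.98
position: [0.6239, 0.1102, 0.1213]
tool_rot: [3.141, 0.001, -3.085]
force: [-0.1, 0.8, -0.3]
grip_width: 0.0184
```

```bash
python3 - <<'E'
from h import *
f,c,st=shot('w14');print(st['clock'],st['position'],st['tool_rot'],st['grip_width'])
P=[.628,.0085,.062]
im=f['color'][:,:,::-1].copy()
def ln(a,b,col):
    p=proj(rackpts([a,b],P),c).round().astype(int);cv2.line(im,tuple(map(int,p[0])),tuple(map(int,p[1])),col,1)
for x in(-.058,-.042,.042,.058): ln([x,.14,.05],[x,-.15,.05],(0,255,0))
for y,w in((.102,.014),(.04,.026),(-.036,.026),(-.112,.026)):
  for s in(-w,w): ln([-.058,y+s,.05],[-.042,y+s,.05],(0,255,255));ln([.042,y+s,.05],[.058,y+s,.05],(0,255,255))
  ln([-.058,y,.05-w],[-.042,y,.05-w],(0,255,255))
ln([-.158,.14,.006],[.064,.14,.006],(255,0,0))
cv2.imwrite('pics/ov14.png',np.vstack([im,cv2.resize(im[150:300,200:440],None,fx=1,fy=1)]) if 0 else im)
print(rel([.6249,.1105,.04],.062))
E
```

```text
37.9833 [0.62394545 0.110155   0.12127359] [ 3.14146460e+00  6.14152853e-04 -3.08530012e+00] 0.018396269801577207
(array([-0.09,  0.04,  8.14]), np.float64(-0.006))
```

View pics/ov14.png

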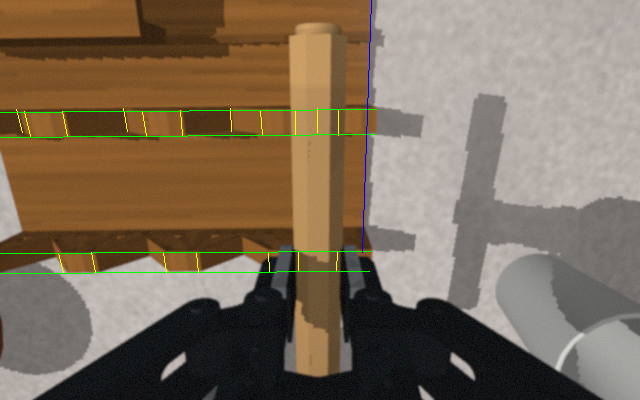

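Emit:
apply_moves:
  steps:
    - [-0.1,0,2,-0.006]
    - [-0.1,0,4,-0.006]
    - [-0.1,0,6,-0.006]
    - [-0.1,0,7.5,-0.006]
    - [-0.1,0,8.2,-0.006]
    - [-0.1,0,8.6,-0.006]
    - [-0.1,0,9,-0.006]
    - [-0.1,0,9.2,-0.006]
    - [-0.1,0,9.4,-0.006]
    - [-0.1,0,9.5,-0.006]

```text
clock: 38.87
position: [0.6251, 0.1096, 0.0262]
tool_rot: [3.141, 0.001, -3.079]
force: [0.6, 0.4, 0.1]
grip_width: 0.0185
```

Emit:
apply_moves:
  steps:
    - [0,0,0.05,0]
    - [0,0,0.1,0]
    - [0,0,0.15,0]
    - [0,0,0.2,0]
    - [0,0,0.25,0]
    - [0,0,0.3,0]
    - [0,0,0.3,0]
    - [0,0,0.3,0]
    - [0,0,0.3,0]
    - [0,0,0.3,0]

```text
clock: 39.7
position: [0.6252, 0.1104, 0.0237]
tool_rot: [3.141, 0.001, -3.079]
force: [-3.7, 3.1, 10.0]
grip_width: 0.018
```

Emit:
apply_moves:
  steps:
    - [0,0,0,0]
    - [0,0,0,0]
    - [0,0,0,0]
    - [0,0,0,0]
    - [0,0,0,0]
    - [0,0,0,0]
    - [0,0,-0.5,0]
    - [0,0,-1.5,0]
    - [0,0,-3,0]
    - [0,0,-5,0]
  claw: 0.5

```text
clock: 40.53
position: [0.6243, 0.1093, 0.0733]
tool_rot: [-3.141, -0.001, -3.079]
force: [0.3, -0.2, 0.2]
grip_width: 0.0424
```

Emit:
apply_moves:
  steps:
    - [0,0,-3,0]
    - [0,0,-6,0]
    - [0,0,-9,0]
    - [0,0,-12,0]
    - [0,0,-14,0]
    - [0,0,-14,0]
    - [0,0,-14,0]
    - [0,0,-14,0]
    - [0,0,-14,0]
    - [0,0,-14,0]
  claw: 0

```text
clock: 41.37
position: [0.6243, 0.1094, 0.212]
tool_rot: [-3.141, -0.001, -3.079]
force: [0.5, -0.3, -0.1]
grip_width: 0.0855
```

```bash
python3 - <<'E'
from woodfit import *
f,c,st=shot('w15');print(st['clock'],st['position'],st['tool_rot'],st['grip_width'],st['force'])
for n in('stick','stick_notch'): print(n,[(round(d['score'],2),d['uv'],at(d['uv'],c,.05).round(4)[:2]) for d in cams.pinpoint('wrist',n)])
T=rackpts([[0,.102,.05]],[.628,.0085,.062])[0];print(T)
im=f['color'];hsv=cv2.cvtColor(im,cv2.COLOR_RGB2HSV);u,v=map(int,proj([T+[0,0,.01]],c)[0]);print(u,v,im[v,u],im[v,u+20],im[v,u-20])
q=proj([T+[0,0,.01]],c)[0];print(seg(f,c,q,.06,30,'w15s'))
q=proj(rackpts([[-.128,-.02,.03]],[.628,.0085,.062]),c)
for cn in('scene','side'):
  cams.grab_frame(cn)
  for n in ('roller1','block','bowl','cup','jar'): print(cn,n,[(round(d['score'],2),[round(x,1) for x in d['uv']]) for d in cams.pinpoint(cn,n)])
E
```

```text
41.3667 [0.62434341 0.10941465 0.21198544] [-3.14131158e+00 -1.43992106e-03 -3.07935076e+00] 0.0854870938407552 [ 0.46715905 -0.29824898 -0.11900818]
stick [(0.81, [322.8, 169.6], array([0.6234, 0.1148]))]
stick_notch [(0.97, [318.1, 163.8], array([0.6182, 0.1101]))]
[0.62168005 0.11030402 0.05      ]
318 169 [158 122  80] [123  84  43] [119  80  38]
(array([623.8, 108.6]), [15.3, 187.1], np.float64(0.063))
scene roller1 [(0.77, [177.5, 199.1]), (0.7, [260.4, 202.0]), (0.64, [218.3, 199.3]), (0.59, [244.6, 207.1])]
scene block [(0.7, [303.4, 216.1])]
scene bowl [(0.81, [282.4, 259.5])]
scene cup [(0.72, [406.9, 218.7]), (0.61, [353.6, 204.5]), (0.21, [355.0, 200.6])]
scene jar [(0.72, [350.1, 250.1]), (0.61, [321.9, 186.7])]
side roller1 [(0.85, [343.0, 164.5]), (0.77, [346.1, 175.6]), (0.75, [357.0, 154.4]), (0.6, [359.1, 131.8])]
side block [(0.53, [355.9, 152.4]), (0.36, [354.1, 203.2])]
side bowl [(0.72, [287.7, 180.8])]
side cup [(0.25, [345.8, 174.9]), (0.23, [351.9, 212.5])]
side jar [(0.83, [277.9, 224.0]), (0.36, [352.9, 211.5])]
```

Emit:
apply_moves:
  steps:
    - [1.5,-3.2,-3,0]
    - [3,-6.4,-5,0]
    - [4.5,-9.6,-7,0]
    - [6,-12.8,-8,0]
    - [7.5,-16,-8.5,0]
    - [9,-19.2,-8.8,0]
    - [10.5,-22.4,-8.8,0]
    - [12,-25.6,-8.8,0]
    - [13.5,-28.8,-8.8,0]
    - [15,-32,-8.8,0]

```text
clock: 42.95
position: [0.4941, -0.2207, 0.3011]
tool_rot: [-3.141, 0.001, -3.079]
force: [1.2, -0.5, -0.4]
grip_width: 0.0855
```

Emit:
apply_moves:
  steps:
    - [1.5,-3.2,0,0]
    - [3,-6.4,0,0]
    - [4.5,-9.6,0,0]
    - [5.1,-10.8,0,0]
    - [5.1,-10.8,0,0]
    - [5.1,-10.8,0,0]
    - [5.1,-10.8,0,0]
    - [5.1,-10.8,0,0]
    - [5.1,-10.8,0,0]
    - [5.1,-10.8,0,0]

```text
clock: 43.78
position: [0.4512, -0.3295, 0.3008]
tool_rot: [3.142, 0.0, -3.078]
force: [-0.4, -0.0, 0.2]
grip_width: 0.0853
```

```bash
cat > rol.py <<'E'
from h import *
def rollers(name,z=.044):
    f,c,st=shot(name);print(st['clock'],st['position'],st['tool_rot'][2].round(3),st['grip_width'])
    im=f['color'];out=[]
    for d in cams.pinpoint('wrist','roller1'):
        u,v=d['uv'];uc=proj([at((u,v),c,.022)+[0,0,.022]],c)[0]
        if not(2<uc[0]<637 and 2<uc[1]<397): continue
        print(round(d['score'],2),[round(u),round(v)],'px',im[int(uc[1]),int(uc[0])],at((u,v),c,.022).round(4)[:2],seg(f,c,uc,z,12,None))
E
python3 - <<'E'
from rol import *
rollers('w16')
E
```

```text
43.7833 [ 0.45118409 -0.32949831  0.30084446] -3.078 0.08534373579522452
0.9 [100, 139] px [  0 129 131] [ 0.4559 -0.5975] (array([ 452.7, -595.3]), [18.2, 137.6], np.float64(1.529))
0.89 [317, 207] px [77 65 57] [ 0.5269 -0.3246] (array([ 526. , -329.2]), [28.0, 145.1], np.float64(0.04))
0.75 [244, 164] px [76 63 55] [ 0.4755 -0.4203] (array([ 471.7, -425.7]), [25.7, 146.2], np.float64(-0.075))
0.75 [384, 216] px [77 64 56] [ 0.5344 -0.2361] (array([ 530.5, -245. ]), [32.4, 146.1], np.float64(0.183))
```

View pics/w16.png

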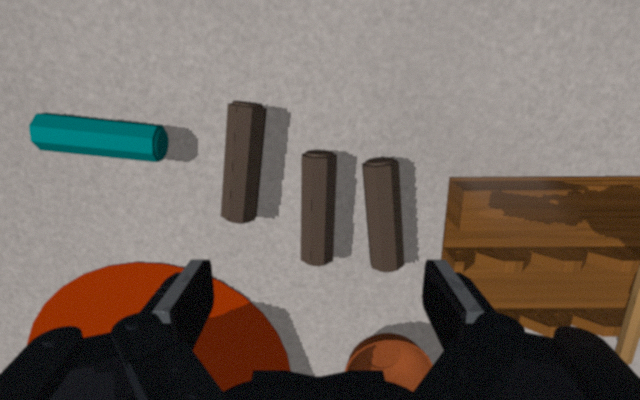

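Emit:
apply_moves:
  steps:
    - [-2,2,2,-0.06]
    - [-4,4,4,-0.12]
    - [-6,6,7,-0.12]
    - [-8,8,10,-0.12]
    - [-8.5,8.3,12,-0.12]
    - [-8.5,8.3,12,-0.12]
    - [-8.5,8.3,12,-0.12]
    - [-8.5,8.3,12,-0.12]
    - [-8.5,8.3,12,-0.12]
    - [-8.5,8.3,12,-0.12]

```text
clock: 44.72
position: [0.5305, -0.2431, 0.1823]
tool_rot: [-3.14, 0.002, -2.961]
force: [0.5, -0.0, -0.4]
grip_width: 0.0855
```

```bash
cat >> rol.py <<'E'
def topedges(name,guess,ang):
    """hover view: dark-roller mask, contour ends & width profile; use outer silhouette symmetric under camera"""
    f,c,st=shot(name);print(st['clock'],st['position'],st['tool_rot'][2].round(3),st['grip_width'])
    im=f['color'].astype(int);g=im.sum(2)/3;hsv=cv2.cvtColor(f['color'],cv2.COLOR_RGB2HSV)
    m=((hsv[:,:,1]>40)&(hsv[:,:,2]<115)).astype(np.uint8)
    n,l,s,_=cv2.connectedComponentsWithStats(m);q=proj([[*guess,.044]],c)[0].astype(int);i=l[q[1],q[0]]
    ys,xs=np.nonzero(l==i);print('comp',i,s[i])
    for z in(.022,.044):
        (x,y),(w,h),a=cv2.minAreaRect(np.float32([at((u,v),c,z)[:2]*1000 for u,v in zip(xs,ys)]));print(z,round(x,1),round(y,1),round(w,1),round(h,1),round(a,2))
    o=f['color'][:,:,::-1].copy();o[l==i]=(0,0,255);cv2.imwrite('pics/'+name+'s.png',o)
    for d in cams.pinpoint('wrist','roller1'): print(round(d['score'],2),at(d['uv'],c,.022).round(4)[:2])
E
python3 - <<'E'
from rol import *
topedges('w17',[.531,-.2415],.183)
rollers('w17b')
E
```

```text
44.7167 [ 0.53047491 -0.24311854  0.18228813] -2.961 0.0854502116877614
comp 4 [ 299   91   51  163 7456]
0.022 536.5 -236.2 155.2 44.1 10.26
0.044 531.1 -237.5 144.7 41.2 10.26
0.9 [ 0.5244 -0.323 ]
0.85 [ 0.5309 -0.2371]
0.75 [ 0.4744 -0.4225]
44.8167 [ 0.53048585 -0.24271263  0.1818062 ] -2.96 0.08533991614712459
0.62 [230, 152] px [94 81 70] [ 0.5285 -0.3242] (array([ 527.7, -327.6]), [25.5, 144.1], np.float64(0.042))
0.59 [122, 72] px [101  88  80] [ 0.4763 -0.4232] (array([ 483.8, -424.6]), [22.1, 125.5], np.float64(-0.076))
```

Emit:
apply_moves:
  steps:
    - [-0.2,0.57,3,0]
    - [-0.2,0.57,6,0]
    - [-0.2,0.57,9,0]
    - [-0.2,0.57,12,0]
    - [-0.2,0.57,14.5,0]
    - [-0.2,0.57,16.5,0]
    - [-0.2,0.57,18,0]
    - [-0.2,0.57,19,0]
    - [-0.2,0.57,19.6,0]
    - [-0.2,0.57,19.9,0]
  claw: 0.18

```text
clock: 45.75
position: [0.5313, -0.2362, -0.0186]
tool_rot: [3.142, -0.0, -2.96]
force: [0.2, 0.3, 0.7]
grip_width: 0.0699
```

Emit:
apply_moves:
  steps:
    - [0,0,0,0]
    - [0,0,0,0]
    - [0,0,0,0]
    - [0,0,0,0]
    - [0,0,0,0]
    - [0,0,0,0]
    - [0,0,0,0]
    - [0,0,0,0]
    - [0,0,0,0]
    - [0,0,0,0]
  claw: 1
  force: 80

```text
clock: 46.58
position: [0.532, -0.2366, -0.0169]
tool_rot: [-3.141, 0.001, -2.96]
force: [-1.2, -1.0, 6.2]
grip_width: 0.0427
```

Emit:
apply_moves:
  steps:
    - [0,0,-0.5,0]
    - [0,0,-1,0]
    - [0,0,-2,0]
    - [0,0,-4,0]
    - [0,0,-7,0]
    - [0,0,-10,0]
    - [0,0,-13,0]
    - [0,0,-15,0]
    - [0,0,-15,0]
    - [0,0,-15,0]

```text
clock: 47.42
position: [0.5317, -0.2361, 0.1329]
tool_rot: [-3.141, 0.002, -2.959]
force: [-0.2, 0.3, -7.2]
grip_width: 0.0428
```

```bash
python3 - <<'E'
from h import *
st=telemetry.observe();print(st['position'],st['tool_rot'],st['grip_width'],st['force'])
T=rackpts([[0,-.112,0],[0,-.036,0],[0,.04,0]],[.628,.0085,.062]);print(T)
for t in T: print(rel([t[0],t[1],.14],.062))
E
```

```text
[ 0.53166053 -0.23605949  0.13288277] [-3.14081617e+00  1.76876722e-03 -2.95933561e+00] 0.042792947888855376 [-0.2440618   0.2895507  -7.23949218]
[[ 0.63493955 -0.1032848   0.        ]
 [ 0.63023057 -0.02743083  0.        ]
 [ 0.62552159  0.04842314  0.        ]]
(array([-12.56,  11.19,  -0.71]), np.float64(0.12))
(array([-13.48,  18.73,  -0.71]), np.float64(0.12))
(array([-14.39,  26.28,  -0.71]), np.float64(0.12))
```

Emit:
apply_moves:
  steps:
    - [-1.5,2.7,0,0.03]
    - [-3,5.4,0,0.06]
    - [-4.5,8.1,0,0.09]
    - [-6,10.8,0,0.12]
    - [-7.5,13.5,0,0.12]
    - [-9,16.2,0,0.12]
    - [-10.5,18.9,0,0.12]
    - [-12,21.6,0,0.12]
    - [-13.5,24.3,0,0.12]
    - [-14.4,26.3,0,0.12]

```text
clock: 48.25
position: [0.625, 0.0519, 0.1299]
tool_rot: [3.141, -0.002, -3.077]
force: [0.1, -0.1, -7.1]
grip_width: 0.0426
```

Emit:
apply_moves:
  steps:
    - [0,0,0,0]
    - [0,0,0,0]
    - [0,0,1,0]
    - [0,0,2,0]
    - [0,0,4,0]
    - [0,0,6,0]
    - [0,0,7,0]
    - [0,0,7,0]
    - [0,0,7,0]
    - [0,0,7,0]

```text
clock: 49.08
position: [0.6258, 0.0483, 0.0625]
tool_rot: [-3.142, 0.001, -3.08]
force: [0.2, -0.3, -6.3]
grip_width: 0.0428
```

```bash
python3 - <<'E'
from h import *
f,c,st=shot('w18');print(st['position'],st['tool_rot'],st['grip_width'],st['force'])
print(rel([.6255,.0484,.018],.062))
# roller in hand: dark mask centred near tool line
hsv=cv2.cvtColor(f['color'],cv2.COLOR_RGB2HSV);z=st['position'][2]+.061
q=proj([st['position']+[-.05,0,.061]],c)[0];print(q,f['color'][int(q[1]),int(q[0])],seg(f,c,q,z,14,'w18s'))
E
```

```text
[0.62580749 0.04830263 0.06248177] [-3.14152156e+00  8.79153184e-04 -3.07995421e+00] 0.042832083916625546 [ 0.23934783 -0.27333035 -6.30008628]
(array([ 0.05, -0.  ,  4.48]), np.float64(-0.0))
[325.50035739 173.04347904] [132 112  99] (array([586.1,  41.2]), [28.5, 61.3], np.float64(0.062))
```

Emit:
apply_moves:
  steps:
    - [0,0,1,0]
    - [0,0,2,0]
    - [0,0,2.8,0]
    - [0,0,3.4,0]
    - [0,0,3.8,0]
    - [0,0,4.1,0]
    - [0,0,4.3,0]
    - [0,0,4.4,0]
    - [0,0,4.4,0]
    - [0,0,4.4,0]

```text
clock: 49.97
position: [0.6255, 0.0487, 0.018]
tool_rot: [3.142, 0.0, -3.079]
force: [0.2, -0.7, -6.4]
grip_width: 0.0423
```

Emit:
apply_moves:
  steps:
    - [0,0,0.05,0]
    - [0,0,0.1,0]
    - [0,0,0.15,0]
    - [0,0,0.2,0]
    - [0,0,0.25,0]
    - [0,0,0.25,0]
    - [0,0,0.25,0]
    - [0,0,0.25,0]
    - [0,0,0.25,0]
    - [0,0,0.25,0]

```text
clock: 50.8
position: [0.6257, 0.0489, 0.0165]
tool_rot: [3.141, 0.001, -3.079]
force: [-6.7, 0.5, 13.7]
grip_width: 0.043
```

Emit:
apply_moves:
  steps:
    - [0,0,-0.1,0]
    - [0,0,-0.1,0]
    - [0,0,-0.1,0]
    - [0,0,-0.1,0]
    - [0,0,-0.1,0]
    - [0,0,-0.5,0]
    - [0,0,-1.5,0]
    - [0,0,-3,0]
    - [0,0,-6,0]
    - [0,0,-9,0]
  claw: 0.36

```text
clock: 51.63
position: [0.6248, 0.0485, 0.1065]
tool_rot: [-3.141, -0.001, -3.08]
force: [0.6, -0.5, -0.2]
grip_width: 0.0545
```

Emit:
apply_moves:
  steps:
    - [0,0,-3,0]
    - [0,0,-6,0]
    - [0,0,-9,0]
    - [0,0,-9,0]
    - [0,0,-9,0]
    - [0,0,-9,0]
    - [0,0,-9,0]
    - [0,0,-9,0]
    - [0,0,-9,0]
    - [0,0,-9,0]

```text
clock: 52.47
position: [0.6251, 0.0486, 0.1947]
tool_rot: [-3.141, -0.001, -3.079]
force: [0.4, -0.5, 0.2]
grip_width: 0.0548
```

```bash
cat >> rol.py <<'E'
def seated(name,P=[.628,.0085,.062]):
    f,c,st=shot(name);print(st['clock'],st['position'],st['tool_rot'][2].round(3),st['grip_width'])
    for k,y in((1,-.112),(2,-.036),(3,.04)):
        for dx in(-.06,0):
            T=rackpts([[dx,y,.077]],P)[0];q=proj([T],c)[0]
            if 5<q[0]<635 and 5<q[1]<395: print('notch',k,T.round(4)[:2],f['color'][int(q[1]),int(q[0])],seg(f,c,q,.077,12))
    print([(round(d['score'],2),at(d['uv'],c,.055).round(4)[:2]) for d in cams.pinpoint('wrist','roller1')])
E
python3 - <<'E'
from rol import *
seated('w19')
print(rel([.46,-.36,.25],0.0))
E
```

```text
52.4667 [0.62514541 0.0485827  0.19474551] -3.079 0.05484296235404885Traceback (most recent call last):
  File "<stdin>", line 2, in <module>
  File "rol.py", line 25, in seated
    if 5<q[0]<635 and 5<q[1]<395: print('notch',k,T.round(4)[:2],f['color'][int(q[1]),int(q[0])],seg(f,c,q,.077,12))
                                                                                                 ~~~^^^^^^^^^^^^^^^
  File "h.py", line 28, in seg
    P=np.array([at((x,y),c,z)[:2] for x,y in zip(xs,ys)]);(cx,cy),(w,h),a=cv2.minAreaRect((P*1000).astype(np.float32))
                                                                          ~~~~~~~~~~~~~~~^^^^^^^^^^^^^^^^^^^^^^^^^^^^^
cv2.error: OpenCV(4.12.0) /io/opencv/modules/imgproc/src/convhull.cpp:143: error: (-215:Assertion failed) total >= 0 && (depth == CV_32F || depth == CV_32S) in function 'convexHull'
```

```bash
sed -i 's/    ys,xs=np.nonzero(m)$/    ys,xs=np.nonzero(m)\n    if len(xs)<20: return None/' h.py; python3 - <<'E'
from rol import *
seated('w19')
print(rel([.526,-.327,.18],.041))
E
```

```text
52.5167 [0.62519714 0.04864518 0.19486661] -3.079 0.054948465209546146
notch 1 [ 0.5751 -0.107 ] [163 152 146] None
notch 1 [ 0.6349 -0.1033] [209 200 197] (array([ 633.7, -153.5]), [107.1, 146.5], np.float64(-0.191))
notch 2 [ 0.5703 -0.0311] [104  65  30] (array([579.1, -31. ]), [5.3, 51.0], np.float64(1.295))
notch 2 [ 0.6302 -0.0274] [142  94  49] (array([589.5,   2.4]), [113.1, 210.6], np.float64(-1.498))
notch 3 [0.5656 0.0447] [100  86  77] (array([624.7,  43.7]), [29.1, 144.0], np.float64(0.064))
notch 3 [0.6255 0.0484] [97 78 71] (array([624.7,  43.7]), [29.5, 144.2], np.float64(0.072))
[(0.84, array([0.629 , 0.0534])), (0.42, array([0.6178, 0.1082])), (0.39, array([ 0.7326, -0.1701]))]
(array([ 12.24, -36.87,   1.51]), np.float64(0.021))
```

Emit:
apply_moves:
  steps:
    - [1.2,-3.7,0,0.01]
    - [2.4,-7.4,0,0.02]
    - [3.6,-11.1,0,0.02]
    - [4.8,-14.8,0,0.02]
    - [6,-18.5,0,0.02]
    - [7.2,-22.2,0,0.02]
    - [8.4,-25.9,0,0.02]
    - [9.6,-29.6,0,0.02]
    - [10.8,-33.3,0.7,0.02]
    - [12.2,-36.9,1.5,0.02]
  claw: 0.18

```text
clock: 53.45
position: [0.5262, -0.3292, 0.1806]
tool_rot: [-3.141, 0.001, -3.099]
force: [0.2, -0.3, -0.5]
grip_width: 0.0701
```

Emit:
apply_moves:
  steps:
    - [0,0,0,0]
    - [0,0,0,0]
    - [0,0,0,0]
    - [0,0,0,0]
    - [0,0,0,0]
    - [0,0,0,0]
    - [0,0,0,0]
    - [0,0,0,0]
    - [0,0,0,0]
    - [0,0,0,0]

```text
clock: 54.28
position: [0.5266, -0.3271, 0.1803]
tool_rot: [-3.142, 0.0, -3.099]
force: [-0.6, 0.4, 0.0]
grip_width: 0.0703
```

```bash
python3 - <<'E'
from rol import *
topedges('w20',[.526,-.327],.04)
E
```

```text
54.2833 [ 0.52655162 -0.32711721  0.18034335] -3.099 0.07030159541993651
comp 3 [ 296   90   51  165 7556]
0.022 532.8 -323.6 156.1 44.4 2.36
0.044 527.3 -324.0 145.5 41.4 2.36
0.92 [ 0.5266 -0.3221]
0.62 [ 0.4731 -0.423 ]
0.61 [ 0.4538 -0.5963]
```

Emit:
apply_moves:
  steps:
    - [-0.1,0.35,3,0]
    - [-0.1,0.35,6,0]
    - [-0.1,0.35,9,0]
    - [-0.1,0.35,12,0]
    - [-0.1,0.35,14.5,0]
    - [-0.1,0.35,16.5,0]
    - [-0.1,0.35,18,0]
    - [-0.1,0.35,19,0]
    - [-0.1,0.35,19.5,0]
    - [-0.1,0.35,19.7,0]

```text
clock: 55.22
position: [0.5272, -0.3237, -0.0171]
tool_rot: [3.141, -0.0, -3.1]
force: [-0.3, -0.2, 0.2]
grip_width: 0.0701
```

Emit:
apply_moves:
  steps:
    - [0,0,0,0]
    - [0,0,0,0]
    - [0,0,0,0]
    - [0,0,0,0]
    - [0,0,0,0]
    - [0,0,0,0]
    - [0,0,0,0]
    - [0,0,0,0]
    - [0,0,0,0]
    - [0,0,0,0]
  claw: 1
  force: 80

```text
clock: 56.05
position: [0.5279, -0.3241, -0.0154]
tool_rot: [-3.141, 0.001, -3.1]
force: [-1.2, -0.5, 5.7]
grip_width: 0.0425
```

Emit:
apply_moves:
  steps:
    - [0,0,-0.5,0]
    - [0,0,-1,0]
    - [0,0,-2,0]
    - [0,0,-4,0]
    - [0,0,-7,0]
    - [0,0,-10,0]
    - [0,0,-13,0]
    - [0,0,-15,0]
    - [0,0,-15,0]
    - [0,0,-15,0]

```text
clock: 56.88
position: [0.5277, -0.3238, 0.1346]
tool_rot: [-3.141, 0.002, -3.099]
force: [0.8, -0.4, -5.4]
grip_width: 0.0427
```

```bash
python3 - <<'E'
from h import *
st=telemetry.observe();print(st['position'],st['tool_rot'],st['grip_width'],st['force'])
T=rackpts([[0,-.036,0]],[.628,.0085,.062])
for t in T: print(rel([t[0],t[1],.132],.062))
E
```

```text
[ 0.52774731 -0.32375067  0.13464298] [-3.14072410e+00  1.96593778e-03 -3.09930693e+00] 0.042667703023168496 [ 0.82556571 -0.43227262 -5.35817305]
(array([-11.49,  29.17,   0.26]), np.float64(-0.02))
```

Emit:
apply_moves:
  steps:
    - [-1.2,3,0,0]
    - [-2.4,6,0,-0.01]
    - [-3.6,9,0,-0.02]
    - [-4.8,12,0,-0.02]
    - [-6,15,0,-0.02]
    - [-7.2,18,0,-0.02]
    - [-8.4,21,0,-0.02]
    - [-9.6,24,0,-0.02]
    - [-10.8,27,0,-0.02]
    - [-11.5,29.2,0,-0.02]

```text
clock: 57.72
position: [0.6298, -0.0236, 0.1317]
tool_rot: [3.141, -0.002, -3.077]
force: [-0.1, -0.2, -5.0]
grip_width: 0.0422
```

Emit:
apply_moves:
  steps:
    - [0,0,0,0]
    - [0,0,0,0]
    - [0,0,1,0]
    - [0,0,2,0]
    - [0,0,4,0]
    - [0,0,6,0]
    - [0,0,7,0]
    - [0,0,7,0]
    - [0,0,7,0]
    - [0,0,7,0]

```text
clock: 58.55
position: [0.6304, -0.0276, 0.064]
tool_rot: [-3.141, 0.001, -3.08]
force: [0.1, 0.0, -3.9]
grip_width: 0.0425
```

Emit:
apply_moves:
  steps:
    - [0,0,1,0]
    - [0,0,2,0]
    - [0,0,2.8,0]
    - [0,0,3.4,0]
    - [0,0,3.8,0]
    - [0,0,4.1,0]
    - [0,0,4.3,0]
    - [0,0,4.4,0]
    - [0,0,4.4,0]
    - [0,0,4.4,0]

```text
clock: 59.38
position: [0.6301, -0.0271, 0.0195]
tool_rot: [3.142, 0.0, -3.079]
force: [0.6, 0.4, -4.6]
grip_width: 0.0426
```

Emit:
apply_moves:
  steps:
    - [0,0,0.05,0]
    - [0,0,0.1,0]
    - [0,0,0.15,0]
    - [0,0,0.2,0]
    - [0,0,0.25,0]
    - [0,0,0.25,0]
    - [0,0,0.25,0]
    - [0,0,0.25,0]
    - [0,0,0.25,0]
    - [0,0,0.25,0]

```text
clock: 60.22
position: [0.6302, -0.0269, 0.018]
tool_rot: [3.141, 0.001, -3.079]
force: [-7.0, 1.8, 15.8]
grip_width: 0.0423
```

Emit:
apply_moves:
  steps:
    - [0,0,-0.1,0]
    - [0,0,-0.1,0]
    - [0,0,-0.1,0]
    - [0,0,-0.1,0]
    - [0,0,-0.1,0]
    - [0,0,-0.5,0]
    - [0,0,-1.5,0]
    - [0,0,-3,0]
    - [0,0,-6,0]
    - [0,0,-9,0]
  claw: 0.36

```text
clock: 61.05
position: [0.6294, -0.0271, 0.1081]
tool_rot: [-3.142, -0.001, -3.08]
force: [0.3, 0.8, 0.6]
grip_width: 0.0547
```

Emit:
apply_moves:
  steps:
    - [0,0,-3,0]
    - [0,0,-6,0]
    - [0,0,-9,0]
    - [0,0,-9,0]
    - [0,0,-9,0]
    - [0,0,-9,0]
    - [0,0,-9,0]
    - [0,0,-9,0]
    - [0,0,-9,0]
    - [0,0,-9,0]

```text
clock: 61.88
position: [0.6297, -0.0271, 0.1962]
tool_rot: [-3.142, -0.001, -3.08]
force: [0.1, -0.3, -1.4]
grip_width: 0.0547
```

```bash
python3 - <<'E'
from rol import *
seated('w21')
print(rel([.474,-.423,.18],-.075))
E
```

```text
61.8833 [ 0.62968917 -0.02712418  0.19621542] -3.08 0.054708842224741795
notch 1 [ 0.5751 -0.107 ] [126  82  39] (array([573.4, -79.6]), [1.5, 16.3], np.float64(-1.508))
notch 1 [ 0.6349 -0.1033] [148  98  47] (array([589.5,  -3.9]), [112.7, 229.2], np.float64(-1.494))
notch 2 [ 0.5703 -0.0311] [105  84  76] (array([629.6, -32.3]), [28.7, 144.8], np.float64(0.071))
notch 2 [ 0.6302 -0.0274] [100  86  76] (array([629.5, -32.1]), [29.6, 144.8], np.float64(0.07))
notch 3 [0.5656 0.0447] [109  86  72] (array([623.9,  41.4]), [33.2, 142.7], np.float64(0.064))
notch 3 [0.6255 0.0484] [98 85 74] (array([624.4,  41.5]), [33.9, 143.8], np.float64(0.067))
[(0.91, array([0.6302, 0.0524])), (0.89, array([ 0.6301, -0.0258]))]
(array([ 18.01, -38.54,   1.65]), np.float64(0.137))
```

Emit:
apply_moves:
  steps:
    - [1.7,-3.7,0,0.02]
    - [3.4,-7.4,0,0.04]
    - [5.1,-11,0,0.06]
    - [6.8,-14.7,0,0.08]
    - [8.5,-18.3,0,0.1]
    - [10.2,-22,0,0.12]
    - [12,-25.7,0,0.13]
    - [13.7,-29.3,0,0.137]
    - [15.4,-33,0.7,0.137]
    - [17,-36.5,1.6,0.137]
  claw: 0.18

```text
clock: 62.82
position: [0.482, -0.4042, 0.1813]
tool_rot: [-3.141, 0.001, 3.066]
force: [0.1, 0.2, 0.2]
grip_width: 0.0701
```

Emit:
apply_moves:
  steps:
    - [1,-2,0,0]
    - [1,-2,0,0]
    - [1,-2,0,0]
    - [1,-2,0,0]
    - [1,-2,0,0]
    - [1,-2,0,0]
    - [1,-2,0,0]
    - [1,-2,0,0]
    - [1,-2,0,0]
    - [1,-2,0,0]

```text
clock: 63.65
position: [0.4716, -0.421, 0.1809]
tool_rot: [-3.142, 0.0, 3.067]
force: [0.1, 0.7, -1.0]
grip_width: 0.0699
```

```bash
python3 - <<'E'
from rol import *
topedges('w22',[.474,-.423],-.075)
E
```

```text
63.65 [ 0.47163441 -0.42096887  0.18085468] 3.067 0.06994313360878628
comp 1 [ 291   91   51  164 7482]
0.022 478.5 -422.1 44.5 155.5 85.74
0.044 473.0 -421.6 41.5 145.0 85.74
0.9 [ 0.4712 -0.422 ]
```

Emit:
apply_moves:
  steps:
    - [-0.1,-0.1,3,0]
    - [-0.1,-0.1,6,0]
    - [-0.1,-0.1,9,0]
    - [-0.1,-0.1,12,0]
    - [-0.1,-0.1,14.5,0]
    - [-0.1,-0.1,16.5,0]
    - [-0.1,-0.1,18,0]
    - [-0.1,-0.1,19,0]
    - [-0.1,-0.1,19.5,0]
    - [-0.1,-0.1,19.8,0]

```text
clock: 64.58
position: [0.4724, -0.4222, -0.0175]
tool_rot: [3.142, -0.0, 3.067]
force: [0.3, -0.2, -0.2]
grip_width: 0.0701
```

Emit:
apply_moves:
  steps:
    - [0,0,0,0]
    - [0,0,0,0]
    - [0,0,0,0]
    - [0,0,0,0]
    - [0,0,0,0]
    - [0,0,0,0]
    - [0,0,0,0]
    - [0,0,0,0]
    - [0,0,0,0]
    - [0,0,0,0]
  claw: 1
  force: 80

```text
clock: 65.42
position: [0.4728, -0.4227, -0.016]
tool_rot: [-3.141, 0.001, 3.067]
force: [-1.4, 1.1, 5.9]
grip_width: 0.0428
```

Emit:
apply_moves:
  steps:
    - [0,0,-0.5,0]
    - [0,0,-1,0]
    - [0,0,-2,0]
    - [0,0,-4,0]
    - [0,0,-7,0]
    - [0,0,-10,0]
    - [0,0,-13,0]
    - [0,0,-15,0]
    - [0,0,-15,0]
    - [0,0,-15,0]

```text
clock: 66.25
position: [0.4727, -0.4223, 0.1339]
tool_rot: [-3.141, 0.002, 3.067]
force: [-0.4, 0.8, -7.2]
grip_width: 0.0428
```

```bash
python3 - <<'E'
from h import *
st=telemetry.observe();print(st['position'],st['tool_rot'],st['grip_width'],st['force'])
T=rackpts([[0,-.112,0]],[.628,.0085,.062])
for t in T: print(t,rel([t[0],t[1],.132],.062))
E
```

```text
[ 0.4727172  -0.42229154  0.13388102] [-3.14076095e+00  1.67464547e-03  3.06686540e+00] 0.042776795008633656 [-0.36867132  0.77276522 -7.16156801]
[ 0.63493955 -0.1032848   0.        ] (array([-13.8 ,  33.02,   0.19]), np.float64(-0.137))
```

Emit:
apply_moves:
  steps:
    - [-1.4,3.3,0,-0.02]
    - [-2.8,6.6,0,-0.04]
    - [-4.2,10,0,-0.06]
    - [-5.6,13.3,0,-0.08]
    - [-7,16.6,0,-0.1]
    - [-8.4,20,0,-0.12]
    - [-9.8,23.3,0,-0.137]
    - [-11.2,26.6,0,-0.137]
    - [-12.6,30,0,-0.137]
    - [-13.8,33,0,-0.137]

```text
clock: 67.08
position: [0.6345, -0.1006, 0.131]
tool_rot: [3.141, -0.002, -3.078]
force: [0.7, 0.0, -5.6]
grip_width: 0.0424
```

Emit:
apply_moves:
  steps:
    - [0,0,0,0]
    - [0,0,0,0]
    - [0,0,0,0]
    - [0,0,1,0]
    - [0,0,3,0]
    - [0,0,5,0]
    - [0,0,7,0]
    - [0,0,7,0]
    - [0,0,7,0]
    - [0,0,7,0]

```text
clock: 67.92
position: [0.6349, -0.1043, 0.0635]
tool_rot: [-3.141, 0.001, -3.08]
force: [0.7, -0.4, -7.0]
grip_width: 0.0429
```

```bash
python3 - <<'E'
from h import *
st=telemetry.observe();print(st['position'],st['tool_rot'],st['grip_width'],st['force'],rel([.6349,-.1033,.0195],.062))
E
```

```text
[ 0.63487375 -0.10428763  0.06347387] [-3.14122891e+00  5.75996350e-04 -3.08049857e+00] 0.04287479022669007 [ 0.69605566 -0.35358303 -7.0133737 ] (array([-0.01,  0.1 ,  4.4 ]), np.float64(-0.001))
```

Emit:
apply_moves:
  steps:
    - [0,0.1,1,0]
    - [0,0.1,2,0]
    - [0,0.1,2.8,0]
    - [0,0.1,3.4,0]
    - [0,0.1,3.8,0]
    - [0,0.1,4.1,0]
    - [0,0.1,4.3,0]
    - [0,0.1,4.4,0]
    - [0,0.1,4.4,0]
    - [0,0.1,4.4,0]

```text
clock: 68.75
position: [0.6348, -0.1025, 0.0191]
tool_rot: [-3.142, 0.0, -3.079]
force: [-0.3, -0.3, -7.1]
grip_width: 0.0425
```

Emit:
apply_moves:
  steps:
    - [0,0,0.05,0]
    - [0,0,0.1,0]
    - [0,0,0.15,0]
    - [0,0,0.2,0]
    - [0,0,0.25,0]
    - [0,0,0.25,0]
    - [0,0,0.25,0]
    - [0,0,0.25,0]
    - [0,0,0.25,0]
    - [0,0,0.25,0]

```text
clock: 69.58
position: [0.6348, -0.1025, 0.0174]
tool_rot: [-3.142, 0.001, -3.079]
force: [-6.9, 0.6, 11.7]
grip_width: 0.0424
```

Seated. Release, lift and go back to a high view over the rack for the final check.

Emit:
apply_moves:
  steps:
    - [0,0,-0.1,0]
    - [0,0,-0.1,0]
    - [0,0,-0.1,0]
    - [0,0,-0.1,0]
    - [0,0,-0.1,0]
    - [0,0,-0.5,0]
    - [0,0,-1.5,0]
    - [0,0,-3,0]
    - [0,0,-6,0]
    - [0,0,-9,0]
  claw: 0.36

```text
clock: 70.42
position: [0.6341, -0.1025, 0.1076]
tool_rot: [3.142, -0.001, -3.08]
force: [-0.2, 0.6, -0.2]
grip_width: 0.0551
```

Emit:
apply_moves:
  steps:
    - [0,0,-3,0]
    - [1,1,-6,0]
    - [3,3,-9,0]
    - [5,5,-12,0]
    - [7,7,-14,0]
    - [9,9,-16,0]
    - [10,10,-17,0]
    - [10,10,-17,0]
    - [10,10,-17,0]
    - [10,10,-17,0]

```text
clock: 71.25
position: [0.5288, -0.0093, 0.2764]
tool_rot: [-3.141, 0.0, -3.08]
force: [0.1, -0.1, -0.5]
grip_width: 0.0552
```

```bash
python3 - <<'E'
from rol import *
seated('w23')
P=[.628,.0085,.062]
f,c,st=shot('w24');T=rackpts([[0,.102,.06]],P)[0];print('stick',T,seg(f,c,proj([T],c)[0],.06,30))
g,cs,_=shot('s24','side');h,_,_=shot('sc24','scene')
for n in('bowl','cup','jar'): print(n,[(round(d['score'],2),[round(x) for x in d['uv']]) for d in cams.pinpoint('scene',n)])
cv2.imwrite('pics/fin.png',np.hstack([f['color'][0:400,120:520],cv2.resize(g['color'][150:250,285:385],(400,400),interpolation=2)])[:,:,::-1])
E
```

```text
71.25 [ 0.52879497 -0.00930037  0.27644367] -3.08 0.05522090244991543
notch 1 [ 0.5751 -0.107 ] [91 75 69] (array([ 607.4, -107.7]), [26.0, 86.8], np.float64(0.083))
notch 1 [ 0.6349 -0.1033] [92 77 65] (array([ 607.4, -107.7]), [25.9, 86.8], np.float64(0.083))
notch 2 [ 0.5703 -0.0311] [88 77 69] (array([629.6, -31.7]), [28.8, 140.3], np.float64(0.07))
notch 2 [ 0.6302 -0.0274] [92 79 68] (array([629.6, -31.7]), [28.9, 140.3], np.float64(0.071))
notch 3 [0.5656 0.0447] [91 77 66] (array([624.4,  42.4]), [31.8, 141.4], np.float64(0.071))
notch 3 [0.6255 0.0484] [83 70 58] (array([624.4,  42.2]), [32.3, 141.4], np.float64(0.071))
[(0.92, array([ 0.6317, -0.0226])), (0.83, array([ 0.636 , -0.1005])), (0.59, array([0.6248, 0.0508]))]
stick [0.62168005 0.11030402 0.06      ] (array([586.3, 105.3]), [18.4, 114.1], np.float64(0.083))
bowl [(0.81, [281, 259])]
cup [(0.31, [351, 249])]
jar [(0.87, [348, 251]), (0.58, [303, 212])]
```

View pics/fin.png

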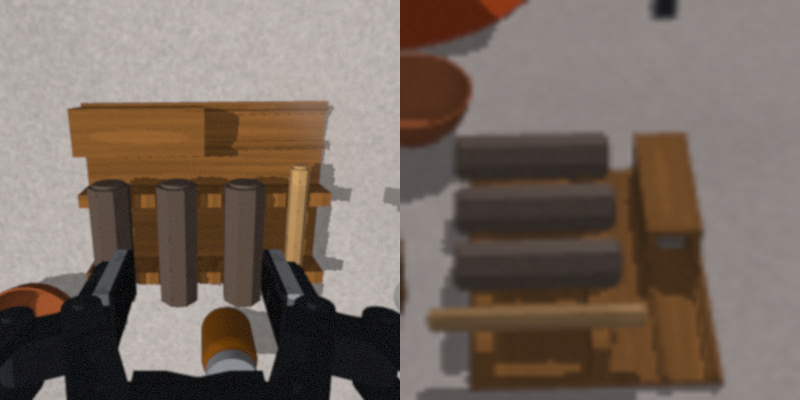

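```bash
python3 - <<'E'
from h import *
f=cams.grab_frame('side');c=cam(f);P=[.628,.0085,.062]
for y in(-.02,-.03,-.04): print(y,proj(rackpts([[-.128,y,.006],[-.128,y,.034]],P),c).round(1).tolist())
print('mouth roof',proj(rackpts([[-.128,-.005,.044]],P),c).round(1))
im=f['color'];print(im[203:220,352].tolist())
E
```

```text
-0.02 [[352.4, 213.5], [352.9, 208.1]]
-0.03 [[352.2, 211.8], [352.6, 206.3]]
-0.04 [[351.9, 210.0], [352.4, 204.6]]
mouth roof [[353.5 208.8]]
[[113, 75, 40], [111, 74, 39], [108, 73, 40], [106, 70, 39], [94, 63, 35], [70, 49, 33], [62, 54, 48], [62, 58, 55], [67, 60, 55], [67, 48, 33], [66, 46, 27], [67, 46, 27], [67, 46, 28], [67, 46, 28], [67, 46, 28], [68, 47, 28], [68, 46, 27]]
```

```bash
python3 -c "
from workcell import workorder,telemetry
print(workorder.job_done(),telemetry.observe()['clock'])"
```

```text
the job is handed in; nothing more can be done
the job is handed in; nothing more can be done
```

The kit is put away and the job is handed in at about 71 s of robot time, well under the 210 s limit. No verdict is reported, so the checks below are my own.

**What I did**
- **Dressing stone:** I laid it in the trough and pushed it through the sleeve with the larger stick. A firm stop of about 31 N was felt near the expected spot.
- **Push stick:** I laid it in the narrow notches.
- **Rollers:** All three dark rollers went into notches 3, 2 and 1. I left the turquoise bar and the small stick alone.

**Last checks**
- **Rollers:** All three lie in their wide notches. The trained network's estimates of their centres put them within about 6 mm of the seats. Along the rack they read 0.064–0.083 rad against my rack angle of 0.062; the 0.083 is for the roller in notch 1, which was partly hidden by the gripper.
- **Dressing stone:** In the side camera its rear face is about 25 mm inside the sleeve mouth, which matches fully home.
- **Push stick:** Measured just after placing, it read at most about 3 mm off its seat, at the rack's angle. The final picture shows it level; the last numeric reading covered only its unobstructed part.
- **Bowl and jar:** They are where they started, within the measurement spread.

**What failed or disagreed**
- **Missed grasp:** The first grasp of the dressing stone closed on air. The real fingertips are about 22 mm short of the reported tool point, so I corrected the depth by touch.
- **Stop position:** The push ended about 5 mm past the nominal point, probably because I held the stick slightly off its centre.
- **Cup:** The last search for the cup gave only a weak false hit, so I did not confirm its position at the end. The arm never went near it at low height.

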